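# Find the junction-box lid that rocks and press it home

### The arm

A 7-joint arm with a two-finger parallel gripper is mounted at the origin on the work surface. World frame = base frame: x ahead of the robot, y to its left, z up, the work surface at z = 0. Lengths are in m, angles in rad, forces in N, time in s.
With the tool pointing down it reaches from about 0.4 to 0.85 m from the base axis. Payload 4.5 kg.
Tool frame: the origin (TCP) lies between the finger pads; the fingertips stand 25 mm ahead of it and the grasp point (between the pads) lies 6 mm ahead of it; z points along the fingers, y is the direction in which the jaws open and shut (so a half turn about z gives the same grasp; the last joint's range is limited). The gripper opens to 88 mm and grips with 3 to 60 N. Pads are 18 mm wide; open, the fingers measure 123 mm over their backs; the gripper's body (75 mm by 187 mm) begins 45 mm behind the grasp point.
Start: joints at [-1.277, 0.689, -0.195, 1.565, 0.157, 0.902, -0.215], TCP at [0.161, 0.604, 0.227] pointing down, gripper open.
Joint ranges: [-3.01, 3.01], [-0.46, 2.08], [-1.47, 1.51], [0.13, 2.56], [-1, 4.14], [0.04, 2.09], [-2.66, 2.66]. Speed limits (rad/s): [2.57, 2.57, 3.14, 3.14, 3.14, 3.14, 3.14].

### API

Orientations are given as a unit quaternion [w, x, y, z].
In Python, from bench import arm, viewer gives the robot as it stands.
- The arm moves only by the tool carry_out, never from a script. Its argument "targets" is a list of rows, each an object of numbers: "tx", "ty", "tz": the shift along the tool's x, y, z in cm; "rx", "ry", "rz": the turn, a rotation vector about the tool's x, y, z in degrees. A call has 1 to 20 rows; each row shifts and turns the pose as measured when the row begins, along the tool's axes as they then stand; what a row does not reach is not made up. A row lasts 1/10 s, in which the tool goes at most 50 mm and 8.59 degrees, less where a joint would pass 70% of its speed; a pose out of reach is approached as far as the arm can. A call is refused whole if a number of a shift passes 5 or a number of a turn 8.59, either way. A call with a gripper value outside its range is refused whole. "hand" is the finger opening in cm, from 0 to 8.81, set as the call begins (left out, the last holds). The fingers move at their own pace and stop on an object; "squeeze" is the grip in N (left out, the last holds). Time passes only in rows, so rows that do not move let the fingers close. It gives the time, the measured TCP pose, the force and the opening at its end, in the units of the state.
- arm.get_obs(): the state, without advancing time (a new reading comes with each control period).
- viewer.grab_frame(name): name is "scene" or "top" or "wrist"; returns a dict with "color" (384x512x3 uint8, red, green, blue), "fx", "fy", "cx", "cy" (pixels), "D" ([k1, k2, p1, p2, k3] as OpenCV has them; the pictures are not rectified), "R" (3x3) and "t" (3): a world point X has camera coordinates R X + t. Camera axes: x right, y down, z forward; pixel columns grow to the right and rows downward; lengths in m; the calibration is good to about 2 mm. A picture is of the moment at which its call begins. There is no depth.
- arm.close_job(): hands the job in, once; it reports no verdict.
The state is a dict: "clock": time; "joints": joint angles; "joint_velocities": joint speeds; "effort": joint torques, N m; "tool_pos": TCP position; "ee_rot": TCP orientation; "contact_force": force on the tool from outside, world axes, zero at the start; "ft_torque": the same for the moment, N m; "finger_gap": finger opening in m.
Only numpy, scipy, OpenCV 4.12 (cv2) and the standard library are available. Lean on these libraries where they do the work, as an engineer would, in place of code of your own. Each camera call takes 0.05 s, during which the arm holds its last target.

### The job

Six junction boxes stand in the foam carrier on the bench, and one lid has not snapped home: press on the ends of the lids to find the one that rocks, then push it fully home with your fingertips and finish while still pressing it down, so that its seal can settle. Lids are only pressed, never pulled up or lifted, and everything else, the spare lid and the cable gland in the carrier included, stays where it is.

Things in the scene. Friction and masses are not known exactly. Their poses are not given: they have to be found in the camera images.
- lid_a: clip-on lid, 94 x 65 mm, of a light-grey junction box. Origin: centre of its flat top; x along its length, y across, z up. Top 73 to 78 mm above the bench, uneven whether home or not (foam under the boxes). A home lid stays level within 0.02 rad. The loose one rests level, but 1 N on an end (30 mm from its middle) tips that end down 0.09 rad; released, it springs level
- lid_a_press (a joint): how far this lid has gone down into its box, m (0 at the start for every lid, negative when pulled up). A home lid stays within 1 mm of 0. The loose one sinks 3.5 mm, with 10 N or a little more on its middle (stiff friction all the way), then stays. Less than 15 N on an end only tips it about its y axis, the line through the snap tongues in the middle of its long sides
- lid_b: clip-on lid, 94 x 65 mm, of a light-grey junction box. Origin: centre of its flat top; x along its length, y across, z up. Top 73 to 78 mm above the bench, uneven whether home or not (foam under the boxes). A home lid stays level within 0.02 rad. The loose one rests level, but 1 N on an end (30 mm from its middle) tips that end down 0.09 rad; released, it springs level
- lid_b_press (a joint): how far this lid has gone down into its box, m (0 at the start for every lid, negative when pulled up). A home lid stays within 1 mm of 0. The loose one sinks 3.5 mm, with 10 N or a little more on its middle (stiff friction all the way), then stays. Less than 15 N on an end only tips it about its y axis, the line through the snap tongues in the middle of its long sides
- lid_c: clip-on lid, 94 x 65 mm, of a light-grey junction box. Origin: centre of its flat top; x along its length, y across, z up. Top 73 to 78 mm above the bench, uneven whether home or not (foam under the boxes). A home lid stays level within 0.02 rad. The loose one rests level, but 1 N on an end (30 mm from its middle) tips that end down 0.09 rad; released, it springs level
- lid_c_press (a joint): how far this lid has gone down into its box, m (0 at the start for every lid, negative when pulled up). A home lid stays within 1 mm of 0. The loose one sinks 3.5 mm, with 10 N or a little more on its middle (stiff friction all the way), then stays. Less than 15 N on an end only tips it about its y axis, the line through the snap tongues in the middle of its long sides
- lid_d: clip-on lid, 94 x 65 mm, of a light-grey junction box. Origin: centre of its flat top; x along its length, y across, z up. Top 73 to 78 mm above the bench, uneven whether home or not (foam under the boxes). A home lid stays level within 0.02 rad. The loose one rests level, but 1 N on an end (30 mm from its middle) tips that end down 0.09 rad; released, it springs level
- lid_d_press (a joint): how far this lid has gone down into its box, m (0 at the start for every lid, negative when pulled up). A home lid stays within 1 mm of 0. The loose one sinks 3.5 mm, with 10 N or a little more on its middle (stiff friction all the way), then stays. Less than 15 N on an end only tips it about its y axis, the line through the snap tongues in the middle of its long sides
- lid_e: clip-on lid, 94 x 65 mm, of a light-grey junction box. Origin: centre of its flat top; x along its length, y across, z up. Top 73 to 78 mm above the bench, uneven whether home or not (foam under the boxes). A home lid stays level within 0.02 rad. The loose one rests level, but 1 N on an end (30 mm from its middle) tips that end down 0.09 rad; released, it springs level
- lid_e_press (a joint): how far this lid has gone down into its box, m (0 at the start for every lid, negative when pulled up). A home lid stays within 1 mm of 0. The loose one sinks 3.5 mm, with 10 N or a little more on its middle (stiff friction all the way), then stays. Less than 15 N on an end only tips it about its y axis, the line through the snap tongues in the middle of its long sides
- lid_f: clip-on lid, 94 x 65 mm, of a light-grey junction box. Origin: centre of its flat top; x along its length, y across, z up. Top 73 to 78 mm above the bench, uneven whether home or not (foam under the boxes). A home lid stays level within 0.02 rad. The loose one rests level, but 1 N on an end (30 mm from its middle) tips that end down 0.09 rad; released, it springs level
- lid_f_press (a joint): how far this lid has gone down into its box, m (0 at the start for every lid, negative when pulled up). A home lid stays within 1 mm of 0. The loose one sinks 3.5 mm, with 10 N or a little more on its middle (stiff friction all the way), then stays. Less than 15 N on an end only tips it about its y axis, the line through the snap tongues in the middle of its long sides
- spare_lid: a spare lid lying upside down (hollow side up) in a pocket of the carrier, 94 x 65 x 16 mm, rim 26 mm and tips of its two tongues 37 mm above the bench; origin: middle of its underside. Leave alone.
- gland: a dark cable gland, 30 mm across, 40 mm tall, standing in a pocket of the carrier, top at 50 mm above the bench; origin: middle of its underside. Leave alone.
- screwdriver: a screwdriver with green handle, 190 mm long, lying on the bench beside the carrier on its +y side; origin within its length, on the bench. Leave alone.
- pliers: pliers with orange handles, about 175 mm long, 10 mm high, lying on the bench beside the carrier on its -y side; origin near the middle of its length, on the bench. Leave alone.
- cleaner_bottle: a clear bottle with white cap, 60 mm across, 150 mm tall, standing on the bench to the left; origin: middle of its underside. Leave alone.
- label_roll: a roll of paper labels, 84 mm across, 40 mm tall, lying flat on the bench to the right; origin: middle of its underside. Leave alone.
- screw_bin: a yellow open-fronted bin with screws, 160 x 100 x 75 mm, on the bench to the left; origin: middle of its underside. Leave alone.
- steel_cup: an empty steel cup, 68 mm across, 75 mm tall, on the bench to the right; origin: middle of its underside. Leave alone.
- carrier: fixed blue tray 252 x 360 mm, 36 mm high, with a dark foam insert of 2 x 4 pockets (pitch 112 mm along its x, 83 mm along y); six pockets hold the boxes, one a spare lid and one a cable gland, in any order, the boxes' x along its x. The boxes stand firm; lids are 14 to 22 mm apart. Origin: middle of its underside.

How it is judged:
By the outcome, as a careful person would: the job done as asked, in the order asked, and still so for the second after the job is handed in, while the arm keeps its last pose, push and grip.
It also fails if it takes over 58 s, if anything falls off the work surface, if the arm or the gripper's body presses on something with over 40 N, if the wrist force passes 120 N, or if a joint passes its speed limit or range.

## Working session

There is one attempt and no reset: what is moved stays moved. The work goes in short steps, Python scripts to look and compute and a tool call to move; the robot and the scene stay as the last step left them, time stands still between calls to the robot, and variables do not carry over. Pictures are saved under pics/ and viewed, and the job is handed in when it is done.

Besides the shell and the picture viewer there is one more tool, called after "Emit:" as name(argument=value, ...) on one line, values as JSON. carry_out: Moves the arm, as the interface text tells. Its arguments: {"type":"object","properties":{"targets":{"type":"array"},"hand":{"type":"number"},"squeeze":{"type":"number"}},"required":["targets"]}

```bash
mkdir -p pics
cat > h.py <<'E'
import numpy as np, cv2
from bench import arm, viewer
from scipy.spatial.transform import Rotation as Ro
def snap(n,fn):
    f=viewer.grab_frame(n); cv2.imwrite(f'pics/{fn}.png',f['color'][:,:,::-1]); 
    import pickle; pickle.dump(f,open(f'pics/{fn}.pkl','wb')); return f
def K(f): return np.array([[f['fx'],0,f['cx']],[0,f['fy'],f['cy']],[0,0,1.]])
def toplane(f,px,z):
    u=cv2.undistortPoints(np.array(px,float).reshape(-1,1,2),K(f),np.array(f['D'],float)).reshape(-1,2)
    R=np.array(f['R']);t=np.array(f['t']);c=-R.T@t
    d=np.c_[u,np.ones(len(u))]@R
    return c+d*((z-c[2])/d[:,2])[:,None]
def proj(f,X):
    return cv2.projectPoints(np.array(X,float).reshape(-1,1,3),cv2.Rodrigues(np.array(f['R']))[0],np.array(f['t'],float),K(f),np.array(f['D'],float))[0].reshape(-1,2)
E
python3 - <<'E'
from h import *
o=arm.get_obs();print({k:np.round(v,3) for k,v in o.items()})
for n in ['top','scene','wrist']:
    f=snap(n,n+'0'); print(n,f['fx'],-np.array(f['R']).T@f['t'],f['D'])
E
```

```text
{'clock': np.float64(0.0), 'joints': array([-1.277,  0.69 , -0.195,  1.566,  0.157,  0.902, -0.215]), 'joint_velocities': array([-0.001,  0.   ,  0.   , -0.001, -0.   ,  0.002,  0.   ]), 'effort': array([-1.0000e-03, -5.2754e+01, -1.2670e+00, -1.5342e+01, -5.3000e-02,
        6.0000e-03,  0.0000e+00]), 'tool_pos': array([0.16 , 0.603, 0.226]), 'ee_rot': array([-0.   ,  0.129,  0.992, -0.001]), 'contact_force': array([-0.08 , -0.344, -0.258]), 'ft_torque': array([-0.039, -0.034,  0.006]), 'finger_gap': np.float64(0.088)}
top 396.10979308466176 [ 0.32306491 -0.00560201  1.53551666] [-0.10456128  0.          0.          0.          0.        ]
scene 471.18604241155026 [ 1.16335376 -0.76749861  0.97502995] [-0.04979216  0.          0.          0.          0.        ]
wrist 302.26669662617667 [0.08615008 0.62269339 0.38302706] [-0.05444818  0.          0.          0.          0.        ]
```

View pics/top0.png

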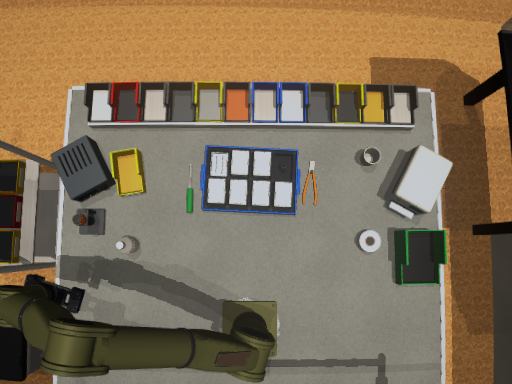

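View pics/scene0.png

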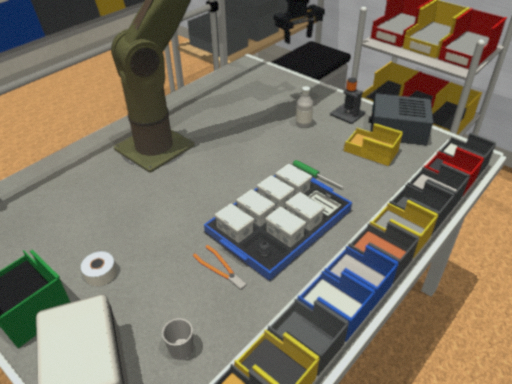

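View pics/wrist0.png

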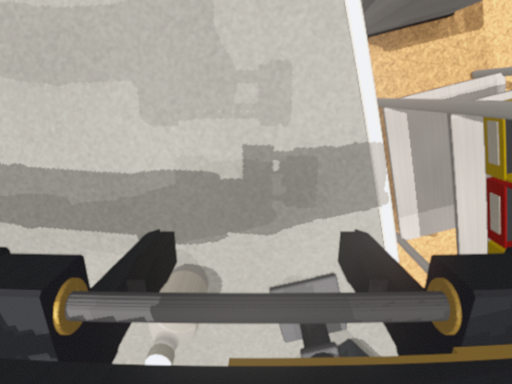

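The top view shows the carrier at px (203-298, 146-214). The spare lid is at (219,163), the gland at (284,165), and the six white lids are in the remaining pockets. I'll zoom in and measure next.

Run:
```python
import pickle
from h import *
f=pickle.load(open('pics/top0.pkl','rb'))
c=f['color'][135:225,190:310,::-1]
cv2.imwrite('pics/zoom.png',cv2.resize(c,None,fx=6,fy=6,interpolation=cv2.INTER_CUBIC))
g=cv2.cvtColor(f['color'],cv2.COLOR_RGB2GRAY)
h=cv2.cvtColor(f['color'],cv2.COLOR_RGB2HSV)
m=((g>200)).astype(np.uint8); m[:140]=0;m[220:]=0;m[:,:200]=0;m[:,300:]=0
n,l,s,ce=cv2.connectedComponentsWithStats(m)
for i in range(1,n):
    if s[i,4]>100:
        pts=np.argwhere(l==i)[:,::-1].astype(np.float32)
        r=cv2.minAreaRect(pts); P=toplane(f,[ce[i]],.0755)[0]
        print(ce[i].round(1),s[i],np.round(r[1],1),round(r[2],1),P.round(4))
```

```text
[239.9 161.6] [232 151  17  23 314] [15.  22.4] 4.1 [0.6239 0.0391 0.0755]
[262.  162.5] [255 152  15  23 311] [22. 14.] 90.0 [ 0.6214 -0.044   0.0755]
[219.  164.3] [212 154  16  21 189] [13.7 20.4] 5.7 [0.613  0.1174 0.0755]
[216.2 190.1] [209 179  16  23 319] [22. 15.] 90.0 [0.5154 0.1258 0.0755]
[238.  191.2] [230 180  17  23 313] [15.  22.7] 3.4 [0.5119 0.0446 0.0755]
[260.8 192.5] [253 181  17  24 322] [15.2 22.6] 3.6 [ 0.5079 -0.0399  0.0755]
[283.1 193.4] [276 182  16  24 315] [23. 15.] 90.0 [ 0.505  -0.1232  0.0755]
```

View pics/zoom.png

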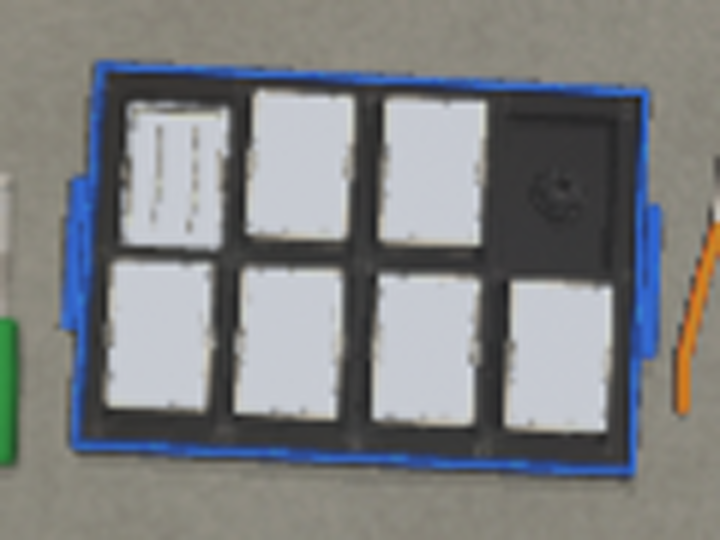

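Emit:
carry_out(targets=[{"rz": -6.2}, {"rz": -6.2}, {"tx": -2.9, "ty": -3.3}, {"tx": -2.9, "ty": -3.3}, {"tx": -2.9, "ty": -3.3}, {"tx": -2.9, "ty": -3.3}, {"tx": -2.9, "ty": -3.3}, {"tx": -2.9, "ty": -3.3}, {"tx": -2.9, "ty": -3.3}, {"tx": -2.9, "ty": -3.3}, {"tx": -2.9, "ty": -3.3}, {"tx": -2.9, "ty": -3.3}], hand=0, squeeze=20)

```text
invalid input
```

```bash
cat > go.py <<'E'
from h import *
import sys
o=arm.get_obs(); R=Ro.from_quat(o['ee_rot'],scalar_first=True).as_matrix(); p=np.array(o['tool_pos'])
yaw=-0.0435
ax=np.array([np.cos(yaw),np.sin(yaw),0]); ay=np.array([-np.sin(yaw),np.cos(yaw),0])
L=dict(N1=(.5154,.1258),N2=(.5119,.0446),N3=(.5079,-.0399),N4=(.505,-.1232),F2=(.6239,.0391),F3=(.6214,-.044))
print('t',round(o['clock'],2),'pos',p.round(4),'tip z',(p+R[:,2]*.025).round(4)[2],'F',np.round(o['contact_force'],2),'T',np.round(o['ft_torque'],2),'gap',round(o['finger_gap'],4))
Rd=np.c_[-ax,ay,[0,0,-1]]
print('rot err deg tool', np.degrees(Ro.from_matrix(R.T@Rd).as_rotvec()).round(2))
if len(sys.argv)>1:
    c=np.r_[L[sys.argv[1]],0]+ax*float(sys.argv[2]); c[2]=float(sys.argv[3])+.025
    print('delta cm tool',(R.T@(c-p)*100).round(2))
E
python3 go.py N1 .033 .10
```

```text
t 0.15 pos [0.1604 0.6035 0.2264] tip z 0.2014 F [-0.15 -0.46  0.45] T [ 0.01 -0.01  0.01] gap 0.0877
rot err deg tool [-8.000e-02 -1.000e-02 -1.239e+01]
delta cm tool [-49.8  -36.33  10.19]
```

Emit:
carry_out(targets=[{"tx": 0, "ty": 0, "tz": 0, "rx": 0, "ry": 0, "rz": -6.2}, {"tx": 0, "ty": 0, "tz": 0, "rx": 0, "ry": 0, "rz": -6.2}], hand=0, squeeze=20)

```text
clock: 0.35
tool_pos: [0.1603, 0.603, 0.2257]
ee_rot: [0.0, 0.018, 1.0, -0.002]
contact_force: [-0.1, 0.2, 1.4]
finger_gap: 0.0744
```

Emit:
carry_out(targets=[{"tx": -2.9, "ty": -3.3, "tz": 0, "rx": 0, "ry": 0, "rz": 0}, {"tx": -2.9, "ty": -3.3, "tz": 0, "rx": 0, "ry": 0, "rz": 0}, {"tx": -2.9, "ty": -3.3, "tz": 0, "rx": 0, "ry": 0, "rz": 0}, {"tx": -2.9, "ty": -3.3, "tz": 0, "rx": 0, "ry": 0, "rz": 0}, {"tx": -2.9, "ty": -3.3, "tz": 0, "rx": 0, "ry": 0, "rz": 0}, {"tx": -2.9, "ty": -3.3, "tz": 0, "rx": 0, "ry": 0, "rz": 0}, {"tx": -2.9, "ty": -3.3, "tz": 0, "rx": 0, "ry": 0, "rz": 0}, {"tx": -2.9, "ty": -3.3, "tz": 0, "rx": 0, "ry": 0, "rz": 0}, {"tx": -2.9, "ty": -3.3, "tz": 0, "rx": 0, "ry": 0, "rz": 0}, {"tx": -2.9, "ty": -3.3, "tz": 0, "rx": 0, "ry": 0, "rz": 0}, {"tx": -2.9, "ty": -3.3, "tz": 0, "rx": 0, "ry": 0, "rz": 0}, {"tx": -2.9, "ty": -3.3, "tz": 0, "rx": 0, "ry": 0, "rz": 0}])

```text
clock: 1.55
tool_pos: [0.5018, 0.1875, 0.2215]
ee_rot: [-0.003, 0.009, 1.0, -0.0]
contact_force: [1.4, 0.5, 0.4]
finger_gap: 0.0003
```

```bash
python3 go.py N1 .033 .10
```

```text
t 1.55 pos [0.5018 0.1875 0.2215] tip z 0.1965 F [1.44 0.47 0.4 ] T [ 0.05 -0.07 -0.05] gap 0.0003
rot err deg tool [-0.02 -0.39  1.43]
delta cm tool [-4.84 -6.23  9.62]
```

Emit:
carry_out(targets=[{"tx": -1.7, "ty": -2.1, "tz": 2.5, "rx": 0, "ry": -0.4, "rz": 1.4}, {"tx": -1.7, "ty": -2.1, "tz": 2.5, "rx": 0, "ry": 0, "rz": 0}, {"tx": -1.5, "ty": -2.1, "tz": 2.5, "rx": 0, "ry": 0, "rz": 0}, {"tx": 0, "ty": 0, "tz": 2.1, "rx": 0, "ry": 0, "rz": 0}, {"tx": 0, "ty": 0, "tz": 0, "rx": 0, "ry": 0, "rz": 0}])

```text
clock: 2.05
tool_pos: [0.556, 0.1102, 0.122]
ee_rot: [0.003, 0.03, 1.0, -0.002]
contact_force: [-0.2, -0.9, -0.0]
finger_gap: 0.0008
```

```bash
python3 go.py N1 .033 .085; python3 -c "
from h import *
f=snap('scene','scene1')
f=snap('wrist','wrist1')"
```

```text
t 2.05 pos [0.556  0.1102 0.122 ] tip z 0.097 F [-0.21 -0.91 -0.04] T [ 0.03  0.08 -0.1 ] gap 0.0008
rot err deg tool [-0.21  0.32 -0.91]
delta cm tool [0.86 1.37 1.19]
```

View pics/wrist1.png

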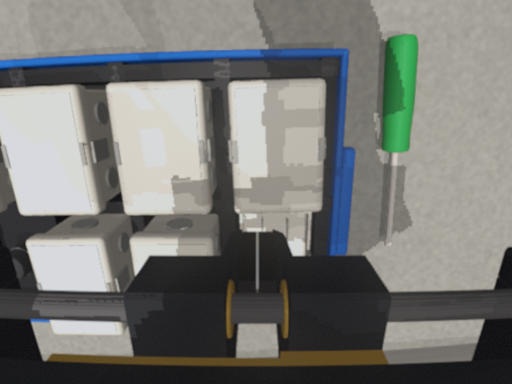

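View pics/scene1.png

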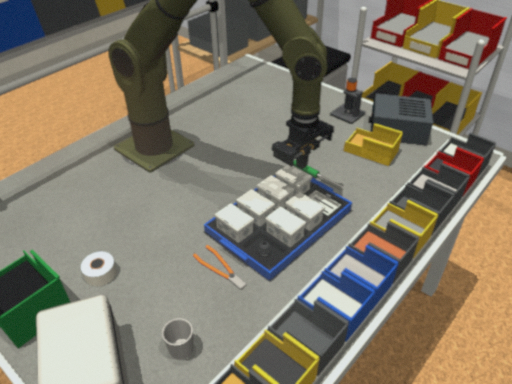

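Run:
```python
import pickle
from h import *
f=pickle.load(open('pics/wrist1.pkl','rb'))
print(-f['R'].T@f['t'])
for q in ([(230,82),(325,80),(323,208),(235,211)],[(109,84),(201,83),(205,212),(123,212)]):
    P=toplane(f,q,.0755);print(P.round(4)[:,:2].tolist(),P.mean(0).round(4))
o=arm.get_obs();R=Ro.from_quat(o['ee_rot'],scalar_first=True).as_matrix()
print(proj(f,[o['tool_pos']+R[:,2]*.025]))
```

```text
[0.47895409 0.11442963 0.27945474]
[[0.4703, 0.0971], [0.4726, 0.1578], [0.5602, 0.1568], [0.5587, 0.093]] [0.5155 0.1262 0.0755]
[[0.4658, 0.0184], [0.4697, 0.0785], [0.5582, 0.0712], [0.5547, 0.0107]] [0.5121 0.0447 0.0755]
[[260.00854431 221.81059086]]
```

Emit:
carry_out(targets=[{"tx": 0.9, "ty": 1.4, "tz": 0, "rx": -0.2, "ry": 0.3, "rz": -0.9}, {"tx": 0, "ty": 0, "tz": 0.6, "rx": 0, "ry": 0, "rz": 0}, {"tx": 0, "ty": 0, "tz": 0, "rx": 0, "ry": 0, "rz": 0}])

```text
clock: 2.45
tool_pos: [0.5494, 0.1304, 0.1213]
ee_rot: [0.004, 0.019, 1.0, 0.002]
contact_force: [0.8, -0.0, -0.1]
finger_gap: 0.0004
```

```bash
python3 go.py N1 .033 .080
```

```text
t 2.45 pos [0.5494 0.1304 0.1213] tip z 0.0963 F [ 0.84 -0.01 -0.14] T [-0.01 -0.01 -0.04] gap 0.0004
rot err deg tool [0.27 0.49 0.34]
delta cm tool [ 0.1  -0.61  1.63]
```

Emit:
carry_out(targets=[{"tx": 0, "ty": -0.5, "tz": 0.5, "rx": 0, "ry": 0.4, "rz": 0.3}, {"tx": 0, "ty": 0, "tz": 0.5, "rx": 0, "ry": 0, "rz": 0}, {"tx": 0, "ty": 0, "tz": 0.4, "rx": 0, "ry": 0, "rz": 0}])

```text
clock: 2.75
tool_pos: [0.55, 0.1264, 0.1079]
ee_rot: [0.002, 0.021, 1.0, 0.003]
contact_force: [-0.3, -0.8, -0.3]
finger_gap: 0.0007
```

```bash
python3 go.py N1 .033 .080
```

```text
t 2.75 pos [0.55   0.1264 0.1079] tip z 0.0829 F [-0.3  -0.78 -0.25] T [0.06 0.02 0.03] gap 0.0007
rot err deg tool [0.34 0.22 0.12]
delta cm tool [ 0.15 -0.21  0.29]
```

Now step down 2 mm at a time, reading the force.

Emit:
carry_out(targets=[{"tx": 0, "ty": 0, "tz": 0.2, "rx": 0, "ry": 0, "rz": 0}, {"tx": 0, "ty": 0, "tz": 0.2, "rx": 0, "ry": 0, "rz": 0}])

```text
clock: 2.95
tool_pos: [0.5498, 0.1258, 0.1029]
ee_rot: [0.002, 0.021, 1.0, 0.003]
contact_force: [-0.3, 0.2, 0.4]
finger_gap: 0.0014
```

Emit:
carry_out(targets=[{"tx": 0, "ty": 0, "tz": 0.2, "rx": 0, "ry": 0, "rz": 0}])

```text
clock: 3.05
tool_pos: [0.5498, 0.1257, 0.1007]
ee_rot: [0.002, 0.021, 1.0, 0.003]
contact_force: [0.3, 0.3, 0.4]
finger_gap: 0.0004
```

Emit:
carry_out(targets=[{"tx": 0, "ty": 0, "tz": 0.2, "rx": 0, "ry": 0, "rz": 0}])

```text
clock: 3.15
tool_pos: [0.5498, 0.1256, 0.0984]
ee_rot: [0.001, 0.021, 1.0, 0.003]
contact_force: [-0.4, -0.5, -0.3]
finger_gap: 0.0008
```

Emit:
carry_out(targets=[{"tx": 0, "ty": 0, "tz": 0.2, "rx": 0, "ry": 0, "rz": 0}])

```text
clock: 3.25
tool_pos: [0.5499, 0.1256, 0.0963]
ee_rot: [0.001, 0.021, 1.0, 0.003]
contact_force: [-0.3, -0.9, -0.9]
finger_gap: 0.0004
```

```bash
python3 -c "
from h import *
f=snap('wrist','wrist2')
g=snap('scene','scene2')
c=g['color'][140:260,200:360,::-1]
cv2.imwrite('pics/scene2z.png',cv2.resize(c,None,fx=5,fy=5,interpolation=cv2.INTER_CUBIC))
";python3 go.py N1 .033 .080
```

```text
t 3.35 pos [0.5497 0.1256 0.0962] tip z 0.0712 F [-0.14  0.22  0.2 ] T [ 0.04  0.03 -0.03] gap 0.0007
rot err deg tool [0.29 0.14 0.06]
delta cm tool [ 0.12 -0.12 -0.89]
```

View pics/wrist2.png

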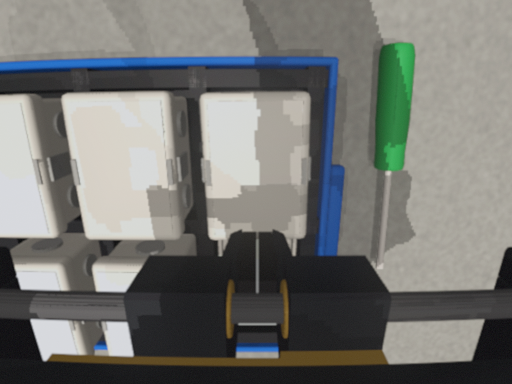

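View pics/scene2z.png

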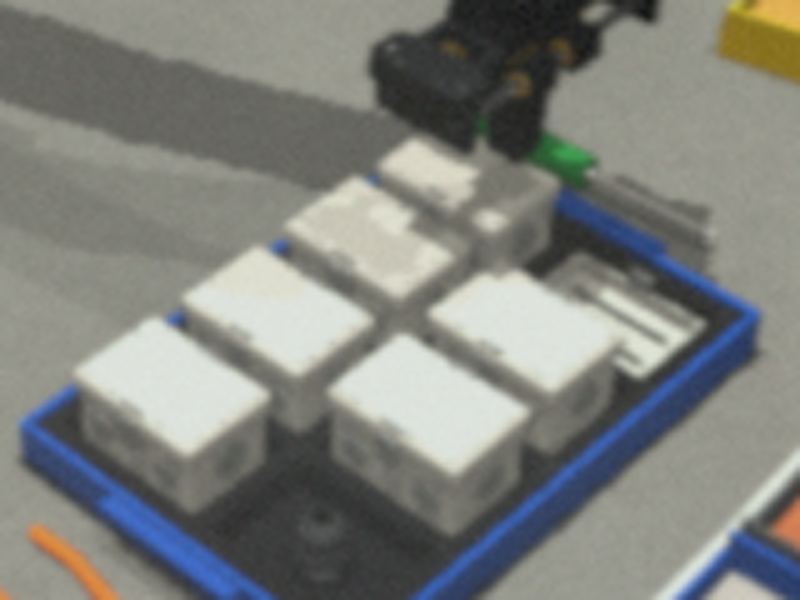

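Run:
```python
import pickle
from h import *
yaw=-.0435;ax=np.array([np.cos(yaw),np.sin(yaw),0]); ay=np.array([-np.sin(yaw),np.cos(yaw),0])
f=pickle.load(open('pics/wrist2.pkl','rb'))
for z in (.073,.078):
  C=np.array([.5155,.126,z])
  print(z,proj(f,[C+s*ax*.047+t*ay*.0325 for s,t in((-1,-1),(-1,1),(1,1),(1,-1))]).round(0).tolist())
print(proj(f,[[.5497,.1256,.0712]]))
c=f['color'][70:270,170:340,::-1]
cv2.imwrite('pics/w2z.png',cv2.resize(c,None,fx=4,fy=3,interpolation=cv2.INTER_CUBIC))
```

```text
0.073 [[199.0, 89.0], [313.0, 89.0], [306.0, 239.0], [207.0, 239.0]]
0.078 [[197.0, 89.0], [315.0, 88.0], [307.0, 242.0], [206.0, 242.0]]
[[257.87884788 219.83881861]]
```

View pics/w2z.png

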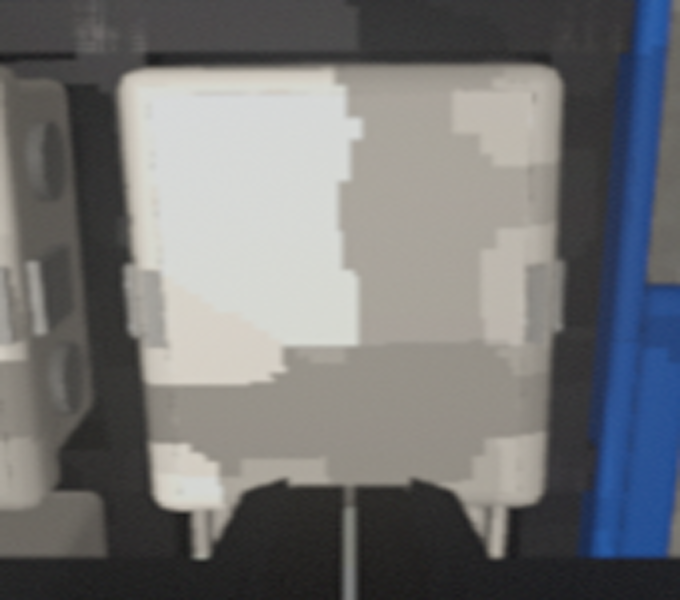

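Run:
```python
import pickle
from h import *
f=pickle.load(open('pics/wrist2.pkl','rb'));g=pickle.load(open('pics/scene2.pkl','rb'))
p=np.array([.5497,.1256,.0712])
print('scene tip',proj(g,[p])[0], 'corner offs',[ (proj(g,[p+[a,b,0]])[0]).round(1).tolist() for a in(-.009,.009) for b in (-.0175,.0175)])
for z in (.0712,.08,.09,.1): print(z,proj(f,[p*[1,1,0]+[-.009,0,z], p*[1,1,0]+[0,0,z]]).round(1).tolist())
yaw=-.0435;ax=np.array([np.cos(yaw),np.sin(yaw),0]); ay=np.array([-np.sin(yaw),np.cos(yaw),0])
C=np.array([.5155,.126,.0755])
print(proj(g,[C+s*ax*.047+t*ay*.0325 for s,t in((-1,-1),(-1,1),(1,1),(1,-1))]).round(1).tolist())
c=g['color'][145:195,270:320,::-1]
cv2.imwrite('pics/s2z.png',cv2.resize(c,None,fx=12,fy=12,interpolation=cv2.INTER_CUBIC))
```

```text
scene tip [302.07156493 178.74236086] corner offs [[296.1, 180.4], [303.2, 174.7], [300.9, 182.9], [308.0, 177.1]]
0.0712 [[257.3, 206.9], [257.9, 219.8]]
0.08 [[257.4, 211.9], [258.0, 225.4]]
0.09 [[257.5, 218.2], [258.2, 232.3]]
0.1 [[257.6, 225.3], [258.3, 240.0]]
[[274.3, 171.1], [288.4, 161.5], [312.1, 174.6], [298.2, 184.9]]
```

View pics/s2z.png

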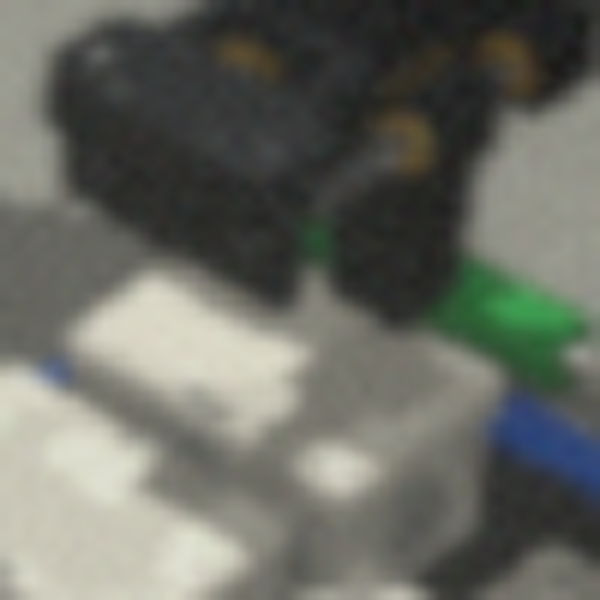

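The wrist view puts the visible finger edge at row 232, where the model says 207. The scene view puts the tip at row 172, where the model says about 179-183. Both cameras therefore place the fingers roughly 3 cm higher than the stated tip offset implies, so they aren't touching yet. I'll keep descending and watch the force.

Emit:
carry_out(targets=[{"tx": 0, "ty": 0, "tz": 0.3, "rx": 0, "ry": 0, "rz": 0}, {"tx": 0, "ty": 0, "tz": 0.3, "rx": 0, "ry": 0, "rz": 0}])

```text
clock: 3.55
tool_pos: [0.5501, 0.1258, 0.0902]
ee_rot: [0.002, 0.021, 1.0, 0.003]
contact_force: [-0.3, -0.2, 0.7]
finger_gap: 0.0008
```

```bash
python3 -c "
from h import *
f=snap('wrist','wrist3')
c=f['color'][70:270,170:340,::-1]
cv2.imwrite('pics/w3z.png',cv2.resize(c,None,fx=4,fy=3,interpolation=cv2.INTER_CUBIC))
";python3 go.py N1 .033 .080
```

```text
t 3.6 pos [0.5498 0.1257 0.0898] tip z 0.0648 F [-0.61 -0.59 -0.3 ] T [-0.02 -0.02 -0.01] gap 0.0004
rot err deg tool [0.3  0.16 0.06]
delta cm tool [ 0.14 -0.13 -1.52]
```

View pics/w3z.png

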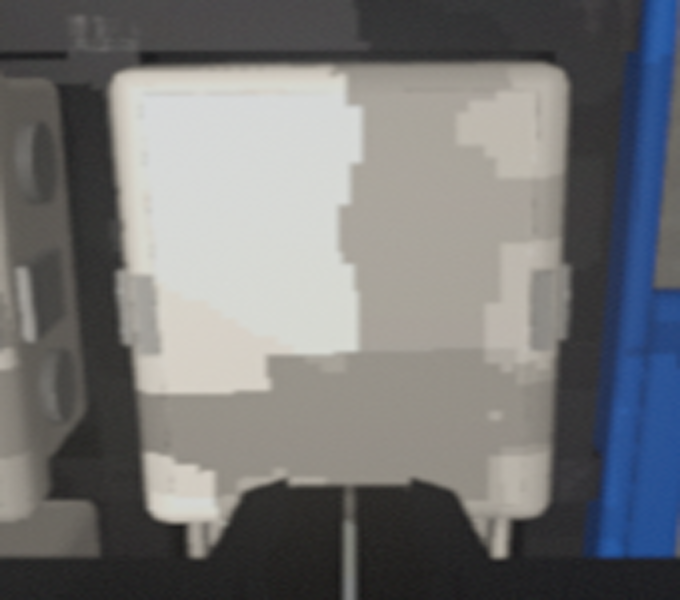

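Emit:
carry_out(targets=[{"tx": 0, "ty": 0, "tz": 0.4, "rx": 0, "ry": 0, "rz": 0}, {"tx": 0, "ty": 0, "tz": 0.4, "rx": 0, "ry": 0, "rz": 0}])

```text
clock: 3.8
tool_pos: [0.5501, 0.1259, 0.0815]
ee_rot: [0.002, 0.021, 1.0, 0.003]
contact_force: [-0.1, -0.7, -0.2]
finger_gap: 0.0007
```

Emit:
carry_out(targets=[{"tx": 0, "ty": 0, "tz": 0.2, "rx": 0, "ry": 0, "rz": 0}])

```text
clock: 3.9
tool_pos: [0.5499, 0.1258, 0.079]
ee_rot: [0.001, 0.021, 1.0, 0.003]
contact_force: [0.3, 0.0, -0.8]
finger_gap: 0.0007
```

Emit:
carry_out(targets=[{"tx": 0, "ty": 0, "tz": 0.2, "rx": 0, "ry": 0, "rz": 0}])

```text
clock: 4.0
tool_pos: [0.5499, 0.1258, 0.0767]
ee_rot: [0.001, 0.021, 1.0, 0.003]
contact_force: [-0.1, 0.2, -0.7]
finger_gap: 0.0002
```

```bash
python3 -c "
from h import *
f=snap('wrist','wrist4')
g=snap('scene','scene4')
c=f['color'][70:270,170:340,::-1]
d=g['color'][145:195,270:320,::-1]
cv2.imwrite('pics/w4z.png',np.hstack([cv2.resize(c,(400,500)),cv2.resize(d,(400,500),interpolation=cv2.INTER_CUBIC)]))
";python3 go.py N1 .033 .080
```

```text
t 4.1 pos [0.5497 0.1258 0.0766] tip z 0.0516 F [ 0.44 -0.5  -0.13] T [-0.03  0.03 -0.  ] gap 0.0006
rot err deg tool [0.29 0.13 0.07]
delta cm tool [ 0.12 -0.13 -2.84]
```

View pics/w4z.png

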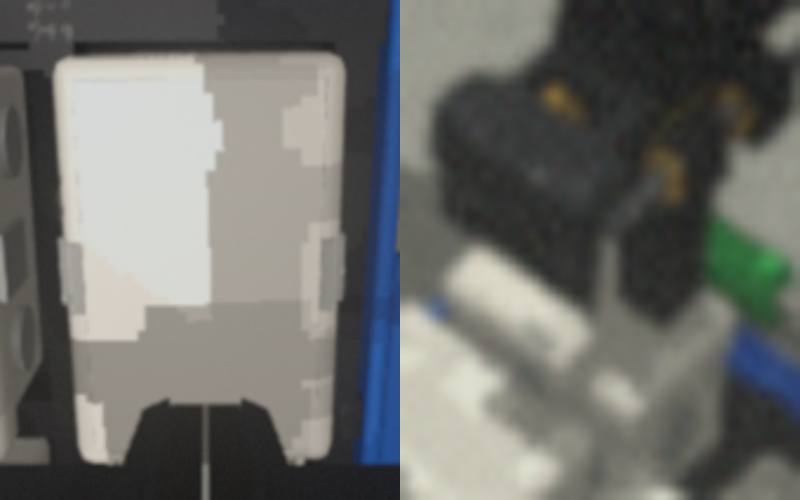

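Emit:
carry_out(targets=[{"tx": 0, "ty": 0, "tz": 0.2, "rx": 0, "ry": 0, "rz": 0}])

```text
clock: 4.2
tool_pos: [0.5499, 0.1259, 0.0747]
ee_rot: [0.001, 0.021, 1.0, 0.003]
contact_force: [0.1, -0.7, 0.4]
finger_gap: 0.0003
```

Emit:
carry_out(targets=[{"tx": 0, "ty": 0, "tz": 0.2, "rx": 0, "ry": 0, "rz": 0}])

```text
clock: 4.3
tool_pos: [0.55, 0.1259, 0.0726]
ee_rot: [0.002, 0.021, 1.0, 0.003]
contact_force: [-0.5, -0.0, -1.2]
finger_gap: 0.0006
```

Emit:
carry_out(targets=[{"tx": 0, "ty": 0, "tz": 0.2, "rx": 0, "ry": 0, "rz": 0}])

```text
clock: 4.4
tool_pos: [0.5501, 0.1259, 0.0706]
ee_rot: [0.002, 0.021, 1.0, 0.003]
contact_force: [0.4, -0.8, 0.3]
finger_gap: 0.0002
```

Emit:
carry_out(targets=[{"tx": 0, "ty": 0, "tz": 0.2, "rx": 0, "ry": 0, "rz": 0}])

```text
clock: 4.5
tool_pos: [0.5501, 0.1259, 0.0684]
ee_rot: [0.002, 0.021, 1.0, 0.003]
contact_force: [-0.3, 0.1, 0.4]
finger_gap: 0.0003
```

Emit:
carry_out(targets=[{"tx": 0, "ty": 0, "tz": 0.2, "rx": 0, "ry": 0, "rz": 0}])

```text
clock: 4.6
tool_pos: [0.5501, 0.1259, 0.0663]
ee_rot: [0.002, 0.021, 1.0, 0.003]
contact_force: [-0.1, -0.5, 0.3]
finger_gap: 0.0006
```

Emit:
carry_out(targets=[{"tx": 0, "ty": 0, "tz": 0.2, "rx": 0, "ry": 0, "rz": 0}])

```text
clock: 4.7
tool_pos: [0.5501, 0.126, 0.0641]
ee_rot: [0.002, 0.021, 1.0, 0.003]
contact_force: [-0.2, 0.4, -0.2]
finger_gap: 0.0005
```

```bash
python3 -c "
from h import *
f=snap('wrist','wrist5')
g=snap('scene','scene5')
c=f['color'][70:270,170:340,::-1]
d=g['color'][145:195,270:320,::-1]
cv2.imwrite('pics/w5z.png',np.hstack([cv2.resize(c,(400,500)),cv2.resize(d,(400,500),interpolation=cv2.INTER_CUBIC)]))
";python3 go.py N1 .033 .080
```

```text
t 4.8 pos [0.5499 0.1259 0.0639] tip z 0.0389 F [-0.68 -0.18 -0.02] T [-0.02  0.   -0.01] gap 0.0003
rot err deg tool [0.3  0.15 0.07]
delta cm tool [ 0.14 -0.14 -4.11]
```

View pics/w5z.png

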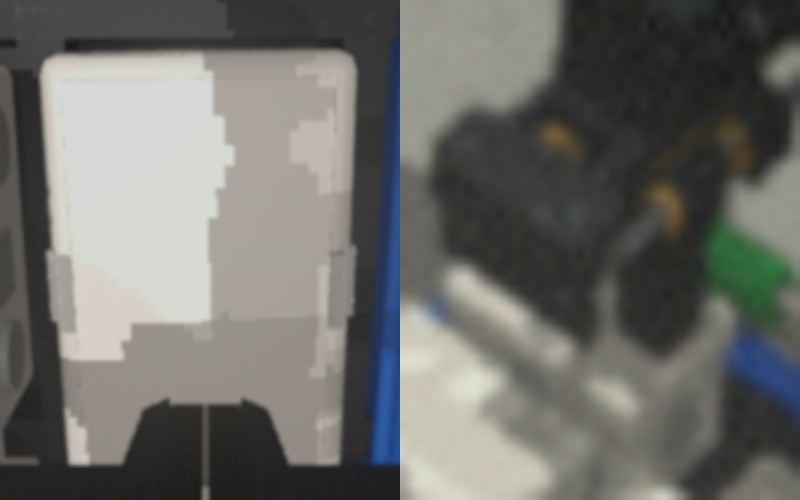

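Run:
```python
import pickle
from h import *
yaw=-.0435;ax=np.array([np.cos(yaw),np.sin(yaw),0]); ay=np.array([-np.sin(yaw),np.cos(yaw),0])
f=pickle.load(open('pics/wrist5.pkl','rb'));g=pickle.load(open('pics/scene5.pkl','rb'))
print('cam',-f['R'].T@f['t'], 'axis',f['R'][2])
for z in (.073,.078):
  C=np.array([.5155,.126,z])
  print(z,proj(f,[C+s*ax*.047+t*ay*.0325 for s,t in((-1,-1),(-1,1),(1,1),(1,-1))]).round(0).tolist())
p=np.array([.5499,.1259,0])
for z in (.04,.064,.075,.085): print(z,'wrist front/cent/back',proj(f,[p+[-.009,0,z],p+[0,0,z]])[:,1].round(0),'scene',proj(g,[p+[.009,-.0175,z],p+[0,0,z]]).round(1).tolist())
cv2.imwrite('pics/sc5.png',cv2.resize(g['color'][90:200,230:350,::-1],None,fx=6,fy=5,interpolation=cv2.INTER_CUBIC))
t=snap('top','top5')
cv2.imwrite('pics/tp5.png',cv2.resize(t['color'][135:225,190:310,::-1],None,fx=6,fy=6,interpolation=cv2.INTER_CUBIC))
```

```text
cam [0.47271616 0.12755581 0.22054782] axis [ 0.30094696 -0.00730816 -0.95361288]
0.073 [[186.0, 87.0], [325.0, 87.0], [314.0, 264.0], [198.0, 265.0]]
0.078 [[183.0, 86.0], [328.0, 86.0], [316.0, 269.0], [196.0, 270.0]]
0.04 wrist front/cent/back [207. 220.] scene [[300.5, 190.8], [301.6, 186.6]]
0.064 wrist front/cent/back [222. 237.] scene [[300.9, 184.7], [302.1, 180.6]]
0.075 wrist front/cent/back [231. 246.] scene [[301.1, 181.9], [302.3, 177.7]]
0.085 wrist front/cent/back [239. 255.] scene [[301.3, 179.3], [302.4, 175.2]]
```

View pics/sc5.png

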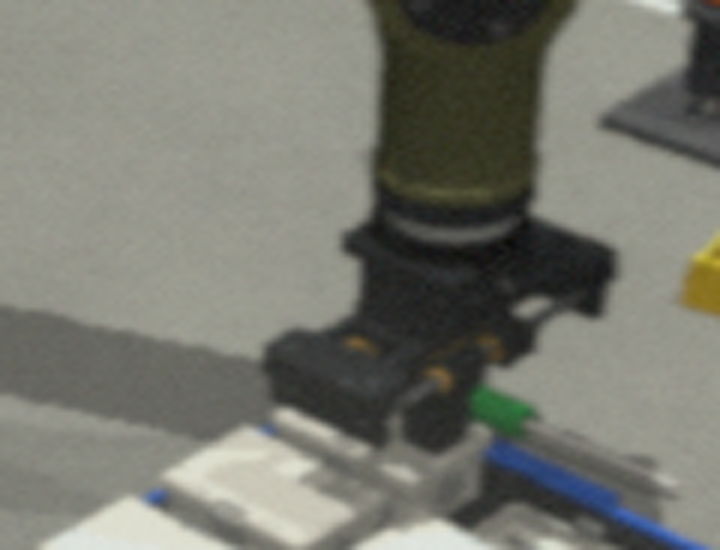

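View pics/wrist5.png

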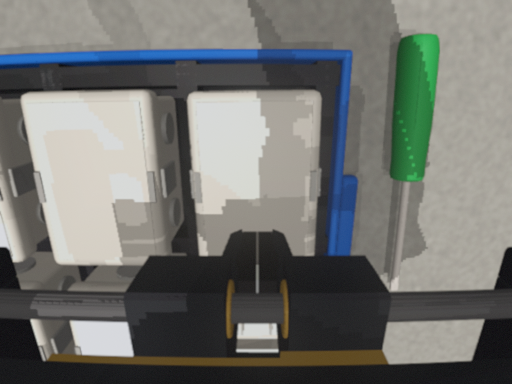

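View pics/tp5.png

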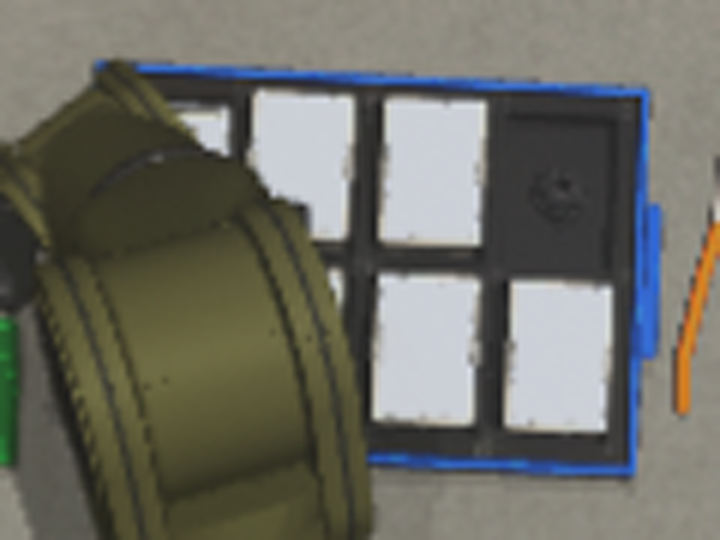

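Emit:
carry_out(targets=[{"tx": 0, "ty": 0, "tz": 0.2, "rx": 0, "ry": 0, "rz": 0}])

```text
clock: 4.95
tool_pos: [0.5503, 0.126, 0.0629]
ee_rot: [0.002, 0.021, 1.0, 0.003]
contact_force: [-5.2, -0.9, 28.6]
finger_gap: 0.0005
```

Emit:
carry_out(targets=[{"tx": 0, "ty": 0, "tz": 0.2, "rx": 0, "ry": 0, "rz": 0}])

```text
clock: 5.05
tool_pos: [0.5504, 0.126, 0.0629]
ee_rot: [0.002, 0.021, 1.0, 0.002]
contact_force: [-6.8, -1.5, 29.4]
finger_gap: 0.0006
```

Emit:
carry_out(targets=[{"tx": 0, "ty": 0, "tz": 0.15, "rx": 0, "ry": 0, "rz": 0}])

```text
clock: 5.15
tool_pos: [0.5504, 0.126, 0.0631]
ee_rot: [0.003, 0.021, 1.0, 0.002]
contact_force: [-1.9, -1.2, 11.4]
finger_gap: 0.0006
```

```bash
python3 go.py N1 .033 .080
```

```text
t 5.15 pos [0.5504 0.126  0.0631] tip z 0.0381 F [-1.87 -1.17 11.44] T [-0.18  0.67 -0.04] gap 0.0006
rot err deg tool [0.25 0.31 0.05]
delta cm tool [ 0.17 -0.15 -4.19]
```

Emit:
carry_out(targets=[{"tx": 0, "ty": 0, "tz": -1, "rx": 0, "ry": 0, "rz": 0}, {"tx": 0, "ty": -2, "tz": -0.5, "rx": 0, "ry": 0, "rz": 0}, {"tx": 0, "ty": -2.5, "tz": 0, "rx": 0, "ry": 0, "rz": 0}, {"tx": 0, "ty": -2, "tz": 0, "rx": 0, "ry": 0, "rz": 0}, {"tx": 0, "ty": 0, "tz": 0, "rx": 0, "ry": 0, "rz": 0}])

```text
clock: 5.65
tool_pos: [0.5489, 0.0609, 0.0808]
ee_rot: [0.005, 0.02, 1.0, 0.003]
contact_force: [0.7, 0.2, 0.1]
finger_gap: 0.0004
```

```bash
python3 go.py N2 .033 .045
```

```text
t 5.65 pos [0.5489 0.0609 0.0808] tip z 0.0558 F [0.71 0.15 0.12] T [-0.03  0.01  0.02] gap 0.0004
rot err deg tool [0.36 0.54 0.2 ]
delta cm tool [ 0.34 -1.79  1.06]
```

Emit:
carry_out(targets=[{"tx": 0.3, "ty": -1.2, "tz": 0.3, "rx": 0.3, "ry": 0.5, "rz": 0.2}, {"tx": 0, "ty": -0.6, "tz": 0.3, "rx": 0, "ry": 0, "rz": 0}, {"tx": 0, "ty": 0, "tz": 0.3, "rx": 0, "ry": 0, "rz": 0}])

```text
clock: 5.95
tool_pos: [0.5458, 0.0444, 0.0718]
ee_rot: [0.001, 0.021, 1.0, 0.001]
contact_force: [0.0, -0.1, 0.2]
finger_gap: 0.0005
```

Emit:
carry_out(targets=[{"tx": 0, "ty": 0, "tz": 0.15, "rx": 0, "ry": 0, "rz": 0}])

```text
clock: 6.05
tool_pos: [0.5457, 0.0452, 0.0698]
ee_rot: [0.001, 0.021, 1.0, 0.002]
contact_force: [-0.5, 0.2, 0.2]
finger_gap: 0.0004
```

Emit:
carry_out(targets=[{"tx": 0, "ty": 0, "tz": 0.1, "rx": 0, "ry": 0, "rz": 0}])

```text
clock: 6.15
tool_pos: [0.5456, 0.046, 0.0685]
ee_rot: [0.001, 0.02, 1.0, 0.002]
contact_force: [-0.1, -0.0, -0.2]
finger_gap: 0.0003
```

Emit:
carry_out(targets=[{"tx": 0, "ty": 0, "tz": 0.1, "rx": 0, "ry": 0, "rz": 0}])

```text
clock: 6.25
tool_pos: [0.5455, 0.0468, 0.0673]
ee_rot: [0.001, 0.02, 1.0, 0.002]
contact_force: [-0.8, -0.3, 0.2]
finger_gap: 0.0005
```

Emit:
carry_out(targets=[{"tx": 0, "ty": 0, "tz": 0.1, "rx": 0, "ry": 0, "rz": 0}])

```text
clock: 6.35
tool_pos: [0.5456, 0.0474, 0.0661]
ee_rot: [0.001, 0.019, 1.0, 0.002]
contact_force: [0.4, -0.1, 0.9]
finger_gap: 0.0005
```

Emit:
carry_out(targets=[{"tx": 0, "ty": 0, "tz": 0.1, "rx": 0, "ry": 0, "rz": 0}])

```text
clock: 6.45
tool_pos: [0.5456, 0.0478, 0.0651]
ee_rot: [0.001, 0.019, 1.0, 0.003]
contact_force: [-0.0, -0.6, 3.6]
finger_gap: 0.0004
```

Emit:
carry_out(targets=[{"tx": 0, "ty": 0, "tz": 0.1, "rx": 0, "ry": 0, "rz": 0}])

```text
clock: 6.55
tool_pos: [0.5456, 0.0478, 0.0649]
ee_rot: [0.001, 0.019, 1.0, 0.002]
contact_force: [-4.3, -0.8, 17.3]
finger_gap: 0.0007
```

```bash
python3 go.py N2 .033 .045
```

```text
t 6.55 pos [0.5456 0.0478 0.0649] tip z 0.0399 F [-4.34 -0.76 17.35] T [-0.25  0.8   0.02] gap 0.0007
rot err deg tool [0.26 0.08 0.32]
delta cm tool [ 0.06 -0.46 -0.52]
```

Both lids so far are stiff (17 N with 0.2 mm of travel). The moment reading doesn't clearly point to the fingertip as the contact. I'll check by pressing the near end of N2, where anything offset toward the robot would miss the lid.

Emit:
carry_out(targets=[{"tx": 0, "ty": 0, "tz": -1, "rx": 0, "ry": 0, "rz": 0}, {"tx": 2.3, "ty": -0.3, "tz": 0, "rx": 0, "ry": 0, "rz": 0}, {"tx": 2.3, "ty": 0, "tz": 0, "rx": 0, "ry": 0, "rz": 0}, {"tx": 1, "ty": 0, "tz": 0, "rx": 0, "ry": 0, "rz": 0}, {"tx": 0, "ty": 0, "tz": 0, "rx": 0, "ry": 0, "rz": 0}])

```text
clock: 7.05
tool_pos: [0.4897, 0.0474, 0.0772]
ee_rot: [0.003, 0.019, 1.0, 0.003]
contact_force: [-0.7, 0.1, -0.3]
finger_gap: -0.0
```

```bash
python3 go.py N2 -.033 .040; python3 -c "
from h import *
f=snap('wrist','wrist6')"
```

```text
t 7.05 pos [0.4897 0.0474 0.0772] tip z 0.0522 F [-0.67  0.14 -0.26] T [ 0.   -0.01 -0.01] gap -0.0
rot err deg tool [0.35 0.34 0.3 ]
delta cm tool [ 1.08 -0.19  1.21]
```

View pics/wrist6.png

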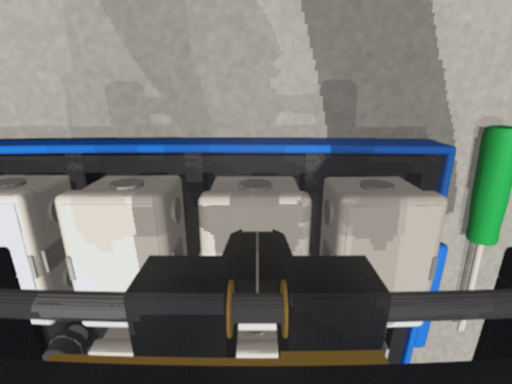

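Emit:
carry_out(targets=[{"tx": 0.8, "ty": -0.2, "tz": 0.4, "rx": 0.3, "ry": 0.3, "rz": 0.3}, {"tx": 0.2, "ty": 0, "tz": 0.4, "rx": 0, "ry": 0, "rz": 0}, {"tx": 0, "ty": 0, "tz": 0.1, "rx": 0, "ry": 0, "rz": 0}])

```text
clock: 7.4
tool_pos: [0.4828, 0.0462, 0.0679]
ee_rot: [0.003, 0.022, 1.0, 0.001]
contact_force: [1.0, -0.1, -0.2]
finger_gap: 0.0005
```

Emit:
carry_out(targets=[{"tx": 0, "ty": 0, "tz": 0.1, "rx": 0, "ry": 0, "rz": 0}])

```text
clock: 7.5
tool_pos: [0.483, 0.0462, 0.0665]
ee_rot: [0.003, 0.023, 1.0, 0.001]
contact_force: [-0.2, -0.3, 0.1]
finger_gap: 0.0007
```

Emit:
carry_out(targets=[{"tx": 0, "ty": 0, "tz": 0.1, "rx": 0, "ry": 0, "rz": 0}])

```text
clock: 7.6
tool_pos: [0.4833, 0.0462, 0.0653]
ee_rot: [0.003, 0.023, 1.0, 0.001]
contact_force: [0.5, -0.6, -0.7]
finger_gap: 0.0006
```

Emit:
carry_out(targets=[{"tx": 0, "ty": 0, "tz": 0.1, "rx": 0, "ry": 0, "rz": 0}])

```text
clock: 7.7
tool_pos: [0.4833, 0.0462, 0.0648]
ee_rot: [0.003, 0.023, 1.0, 0.001]
contact_force: [-3.3, 1.2, 23.2]
finger_gap: 0.0006
```

Emit:
carry_out(targets=[{"tx": 0, "ty": 0, "tz": 0.1, "rx": 0, "ry": 0, "rz": 0}])

```text
clock: 7.8
tool_pos: [0.4833, 0.0461, 0.0648]
ee_rot: [0.003, 0.023, 1.0, 0.001]
contact_force: [-3.5, 0.1, 18.6]
finger_gap: 0.0007
```

```bash
python3 go.py N2 -.033 .040
```

```text
t 7.8 pos [0.4833 0.0461 0.0648] tip z 0.0398 F [-3.51  0.06 18.64] T [ 0.02  0.75 -0.02] gap 0.0007
rot err deg tool [ 0.08  0.35 -0.1 ]
delta cm tool [ 0.44 -0.03 -0.02]
```

The contact height matches at both ends (TCP z 0.0648), so the fingertips are what touches, and N2 is home. Next is N3.

Emit:
carry_out(targets=[{"tx": 0, "ty": 0, "tz": -1, "rx": 0, "ry": 0, "rz": 0}, {"tx": 0, "ty": -3, "tz": -0.2, "rx": 0, "ry": 0, "rz": 0}, {"tx": 0, "ty": -3, "tz": 0, "rx": 0, "ry": 0, "rz": 0}, {"tx": 0, "ty": -1.3, "tz": 0, "rx": 0, "ry": 0, "rz": 0}, {"tx": 0, "ty": 0, "tz": 0, "rx": 0, "ry": 0, "rz": 0}])

```text
clock: 8.3
tool_pos: [0.4823, -0.0277, 0.0786]
ee_rot: [0.005, 0.021, 1.0, 0.001]
contact_force: [0.1, -0.2, -0.6]
finger_gap: 0.0005
```

```bash
python3 go.py N3 -.033 .0425
```

```text
t 8.3 pos [ 0.4823 -0.0277  0.0786] tip z 0.0536 F [ 0.14 -0.21 -0.64] T [ 0.03  0.03 -0.02] gap 0.0005
rot err deg tool [0.17 0.6  0.06]
delta cm tool [ 0.7  -1.11  1.1 ]
```

Emit:
carry_out(targets=[{"tx": 0.6, "ty": -0.9, "tz": 0.3, "rx": 0.2, "ry": 0.6, "rz": 0}, {"tx": 0.1, "ty": -0.2, "tz": 0.4, "rx": 0, "ry": 0, "rz": 0}, {"tx": 0, "ty": 0, "tz": 0.1, "rx": 0, "ry": 0, "rz": 0}])

```text
clock: 8.6
tool_pos: [0.4749, -0.0373, 0.0703]
ee_rot: [0.0, 0.02, 1.0, 0.0]
contact_force: [-0.3, 0.5, 0.1]
finger_gap: 0.0005
```

Emit:
carry_out(targets=[{"tx": 0, "ty": 0, "tz": 0.1, "rx": 0, "ry": 0, "rz": 0}])

```text
clock: 8.7
tool_pos: [0.4748, -0.0365, 0.069]
ee_rot: [-0.0, 0.02, 1.0, 0.001]
contact_force: [0.5, 1.0, -1.1]
finger_gap: 0.0005
```

Emit:
carry_out(targets=[{"tx": 0, "ty": 0, "tz": 0.1, "rx": 0, "ry": 0, "rz": 0}])

```text
clock: 8.8
tool_pos: [0.4748, -0.0357, 0.0678]
ee_rot: [-0.0, 0.019, 1.0, 0.001]
contact_force: [0.4, -0.2, 0.4]
finger_gap: 0.0006
```

Emit:
carry_out(targets=[{"tx": 0, "ty": 0, "tz": 0.1, "rx": 0, "ry": 0, "rz": 0}])

```text
clock: 8.9
tool_pos: [0.475, -0.0351, 0.0667]
ee_rot: [-0.0, 0.019, 1.0, 0.001]
contact_force: [0.7, -0.4, -0.2]
finger_gap: 0.0006
```

Emit:
carry_out(targets=[{"tx": 0, "ty": 0, "tz": 0.1, "rx": 0, "ry": 0, "rz": 0}])

```text
clock: 9.0
tool_pos: [0.475, -0.0347, 0.0656]
ee_rot: [0.0, 0.019, 1.0, 0.001]
contact_force: [-0.1, -0.3, 0.1]
finger_gap: 0.0008
```

Emit:
carry_out(targets=[{"tx": 0, "ty": 0, "tz": 0.1, "rx": 0, "ry": 0, "rz": 0}])

```text
clock: 9.1
tool_pos: [0.4752, -0.0345, 0.0645]
ee_rot: [0.0, 0.018, 1.0, 0.001]
contact_force: [-0.2, -0.1, 0.2]
finger_gap: 0.0007
```

```bash
python3 go.py N3 -.033 .040
```

```text
t 9.1 pos [ 0.4752 -0.0345  0.0645] tip z 0.0395 F [-0.18 -0.06  0.22] T [ 0.03  0.   -0.04] gap 0.0007
rot err deg tool [0.13 0.01 0.39]
delta cm tool [ 0.01 -0.4  -0.05]
```

Emit:
carry_out(targets=[{"tx": 0, "ty": -0.2, "tz": 0.1, "rx": 0, "ry": 0, "rz": 0}])

```text
clock: 9.2
tool_pos: [0.4752, -0.036, 0.0634]
ee_rot: [0.0, 0.018, 1.0, 0.001]
contact_force: [-0.8, 4.5, 7.7]
finger_gap: 0.0007
```

Emit:
carry_out(targets=[{"tx": 0, "ty": -0.1, "tz": 0.1, "rx": 0, "ry": 0, "rz": 0}])

```text
clock: 9.3
tool_pos: [0.4752, -0.036, 0.0632]
ee_rot: [0.001, 0.017, 1.0, 0.002]
contact_force: [-3.0, 5.4, 24.0]
finger_gap: 0.0003
```

Emit:
carry_out(targets=[{"tx": 0, "ty": 0, "tz": 0.1, "rx": 0, "ry": 0, "rz": 0}])

```text
clock: 9.4
tool_pos: [0.4752, -0.0359, 0.0633]
ee_rot: [0.001, 0.017, 1.0, 0.002]
contact_force: [-2.8, -0.5, 14.8]
finger_gap: 0.0004
```

Emit:
carry_out(targets=[{"tx": 0, "ty": 0, "tz": 0.1, "rx": 0, "ry": 0, "rz": 0}])

```text
clock: 9.5
tool_pos: [0.4753, -0.0359, 0.0634]
ee_rot: [0.002, 0.017, 1.0, 0.002]
contact_force: [-3.2, 0.4, 12.0]
finger_gap: 0.0004
```

N3 is home, stiff at 0.0634. Next is N4.

Emit:
carry_out(targets=[{"tx": 0, "ty": 0, "tz": -1, "rx": 0, "ry": 0, "rz": 0.3}, {"tx": 0, "ty": -3, "tz": -0.2, "rx": 0, "ry": 0, "rz": 0}, {"tx": 0, "ty": -3, "tz": 0, "rx": 0, "ry": 0, "rz": 0}, {"tx": 0, "ty": -2, "tz": 0, "rx": 0, "ry": 0, "rz": 0}, {"tx": 0, "ty": 0, "tz": 0, "rx": 0, "ry": 0, "rz": 0}])

```text
clock: 10.0
tool_pos: [0.4732, -0.1183, 0.0776]
ee_rot: [0.003, 0.019, 1.0, 0.001]
contact_force: [0.6, 0.3, 0.9]
finger_gap: 0.0004
```

```bash
python3 go.py N4 -.033 .0425
```

```text
t 10.0 pos [ 0.4732 -0.1183  0.0776] tip z 0.0526 F [0.58 0.28 0.94] T [0.07 0.01 0.  ] gap 0.0004
rot err deg tool [0.17 0.34 0.31]
delta cm tool [ 0.11 -0.35  1.01]
```

Emit:
carry_out(targets=[{"tx": 0.1, "ty": -0.3, "tz": 0.3, "rx": 0.2, "ry": 0.3, "rz": 0.3}, {"tx": 0, "ty": 0, "tz": 0.3, "rx": 0, "ry": 0, "rz": 0}, {"tx": 0, "ty": 0, "tz": 0.1, "rx": 0, "ry": 0, "rz": 0}])

```text
clock: 10.3
tool_pos: [0.4726, -0.1192, 0.0706]
ee_rot: [0.001, 0.021, 1.0, 0.001]
contact_force: [1.3, 0.8, -0.5]
finger_gap: 0.0005
```

Emit:
carry_out(targets=[{"tx": 0, "ty": 0, "tz": 0.1, "rx": 0, "ry": 0, "rz": 0}])

```text
clock: 10.4
tool_pos: [0.4726, -0.1181, 0.0694]
ee_rot: [0.001, 0.02, 1.0, 0.001]
contact_force: [1.0, -0.8, 0.1]
finger_gap: 0.0003
```

Emit:
carry_out(targets=[{"tx": 0, "ty": 0, "tz": 0.1, "rx": 0, "ry": 0, "rz": 0}])

```text
clock: 10.5
tool_pos: [0.4727, -0.1171, 0.0683]
ee_rot: [0.001, 0.02, 1.0, 0.001]
contact_force: [0.5, -0.7, 0.2]
finger_gap: 0.0004
```

Emit:
carry_out(targets=[{"tx": 0, "ty": 0, "tz": 0.1, "rx": 0, "ry": 0, "rz": 0}])

```text
clock: 10.6
tool_pos: [0.4728, -0.1164, 0.0671]
ee_rot: [0.0, 0.019, 1.0, 0.001]
contact_force: [0.2, -0.2, -0.7]
finger_gap: 0.0003
```

Emit:
carry_out(targets=[{"tx": 0, "ty": 0, "tz": 0.1, "rx": 0, "ry": 0, "rz": 0}])

```text
clock: 10.7
tool_pos: [0.4729, -0.116, 0.066]
ee_rot: [0.0, 0.019, 1.0, 0.001]
contact_force: [0.1, 0.5, 0.3]
finger_gap: 0.0005
```

Emit:
carry_out(targets=[{"tx": 0, "ty": 0, "tz": 0.1, "rx": 0, "ry": 0, "rz": 0}])

```text
clock: 10.8
tool_pos: [0.4729, -0.1159, 0.065]
ee_rot: [0.0, 0.019, 1.0, 0.001]
contact_force: [-0.4, -0.1, 0.1]
finger_gap: 0.0003
```

```bash
python3 go.py N4 -.033 .040
```

```text
t 10.8 pos [ 0.4729 -0.1159  0.065 ] tip z 0.04 F [-0.36 -0.1   0.06] T [ 0.1  -0.03  0.03] gap 0.0003
rot err deg tool [0.15 0.05 0.36]
delta cm tool [ 0.06 -0.59 -0.01]
```

Emit:
carry_out(targets=[{"tx": 0, "ty": 0, "tz": 0.1, "rx": 0, "ry": 0, "rz": 0}])

```text
clock: 10.9
tool_pos: [0.4729, -0.1158, 0.0639]
ee_rot: [0.0, 0.018, 1.0, 0.001]
contact_force: [-1.0, -1.0, 0.1]
finger_gap: 0.0003
```

Emit:
carry_out(targets=[{"tx": 0, "ty": 0, "tz": 0.1, "rx": 0, "ry": 0, "rz": 0}])

```text
clock: 11.0
tool_pos: [0.4729, -0.1158, 0.0635]
ee_rot: [0.001, 0.018, 1.0, 0.001]
contact_force: [-3.2, 0.6, 21.1]
finger_gap: 0.0005
```

Emit:
carry_out(targets=[{"tx": 0, "ty": 0, "tz": 0.1, "rx": 0, "ry": 0, "rz": 0}])

```text
clock: 11.1
tool_pos: [0.4729, -0.1158, 0.0635]
ee_rot: [0.001, 0.018, 1.0, 0.001]
contact_force: [-2.2, 0.5, 17.4]
finger_gap: 0.0001
```

Emit:
carry_out(targets=[{"tx": 0, "ty": 0, "tz": 0.1, "rx": 0, "ry": 0, "rz": 0}])

```text
clock: 11.2
tool_pos: [0.4729, -0.1158, 0.0636]
ee_rot: [0.001, 0.018, 1.0, 0.0]
contact_force: [-1.1, 1.1, 12.4]
finger_gap: 0.0005
```

N4 is home (stiff at 0.0635). Next is F3.

Emit:
carry_out(targets=[{"tx": 0, "ty": 0, "tz": -1.2, "rx": 0, "ry": 0, "rz": 0.3}, {"tx": -3, "ty": 2, "tz": -0.3, "rx": 0, "ry": 0, "rz": 0}, {"tx": -3, "ty": 2, "tz": 0, "rx": 0, "ry": 0, "rz": 0}, {"tx": -3, "ty": 1.5, "tz": 0, "rx": 0, "ry": 0, "rz": 0}, {"tx": -1.5, "ty": 0.5, "tz": 0, "rx": 0, "ry": 0, "rz": 0}, {"tx": 0, "ty": 0, "tz": 0, "rx": 0, "ry": 0, "rz": 0}])

```text
clock: 11.8
tool_pos: [0.5819, -0.06, 0.0796]
ee_rot: [0.0, 0.023, 1.0, 0.0]
contact_force: [0.3, 0.0, -0.4]
finger_gap: 0.0001
```

```bash
python3 go.py F3 -.033 .0425
```

```text
t 11.8 pos [ 0.5819 -0.06    0.0796] tip z 0.0546 F [ 0.27  0.   -0.36] T [-0.01  0.03 -0.04] gap 0.0001
rot err deg tool [ 0.    0.03 -0.14]
delta cm tool [-0.57  1.77  1.21]
```

Emit:
carry_out(targets=[{"tx": -0.5, "ty": 1.4, "tz": 0.3, "rx": 0, "ry": 0, "rz": 0}, {"tx": -0.1, "ty": 0.2, "tz": 0.3, "rx": 0, "ry": 0, "rz": 0}, {"tx": 0, "ty": 0, "tz": 0.2, "rx": 0, "ry": 0, "rz": 0}])

```text
clock: 12.1
tool_pos: [0.5862, -0.0442, 0.0706]
ee_rot: [-0.002, 0.023, 1.0, -0.001]
contact_force: [-0.2, -0.6, 0.1]
finger_gap: 0.0007
```

Emit:
carry_out(targets=[{"tx": 0, "ty": 0, "tz": 0.1, "rx": 0, "ry": 0, "rz": 0}])

```text
clock: 12.2
tool_pos: [0.5851, -0.0444, 0.0691]
ee_rot: [-0.002, 0.023, 1.0, -0.001]
contact_force: [0.1, 0.8, -0.9]
finger_gap: 0.0005
```

Emit:
carry_out(targets=[{"tx": 0, "ty": 0, "tz": 0.1, "rx": 0, "ry": 0, "rz": 0}])

```text
clock: 12.3
tool_pos: [0.5843, -0.0449, 0.0678]
ee_rot: [-0.003, 0.023, 1.0, -0.001]
contact_force: [0.1, -0.5, -0.4]
finger_gap: 0.0005
```

Emit:
carry_out(targets=[{"tx": 0, "ty": 0, "tz": 0.1, "rx": 0, "ry": 0, "rz": 0}])

```text
clock: 12.4
tool_pos: [0.5838, -0.0454, 0.0667]
ee_rot: [-0.003, 0.024, 1.0, -0.001]
contact_force: [0.3, 0.2, -0.1]
finger_gap: 0.0006
```

Emit:
carry_out(targets=[{"tx": 0, "ty": 0, "tz": 0.1, "rx": 0, "ry": 0, "rz": 0}])

```text
clock: 12.5
tool_pos: [0.5836, -0.0459, 0.0657]
ee_rot: [-0.003, 0.024, 1.0, -0.001]
contact_force: [0.0, -0.4, 0.8]
finger_gap: 0.0004
```

```bash
python3 go.py F3 -.033 .040
```

```text
t 12.5 pos [ 0.5836 -0.0459  0.0657] tip z 0.0407 F [ 0.03 -0.39  0.8 ] T [ 0.07 -0.02  0.01] gap 0.0004
rot err deg tool [-0.18 -0.37 -0.24]
delta cm tool [-0.47  0.35  0.06]
```

Emit:
carry_out(targets=[{"tx": -0.1, "ty": 0, "tz": 0.1, "rx": 0, "ry": 0, "rz": 0}])

```text
clock: 12.6
tool_pos: [0.5844, -0.0462, 0.0646]
ee_rot: [-0.003, 0.024, 1.0, -0.002]
contact_force: [-0.6, -1.2, 1.1]
finger_gap: 0.0005
```

Emit:
carry_out(targets=[{"tx": 0, "ty": 0, "tz": 0.1, "rx": 0, "ry": 0, "rz": 0}])

```text
clock: 12.7
tool_pos: [0.5845, -0.0463, 0.0636]
ee_rot: [-0.003, 0.024, 1.0, -0.002]
contact_force: [0.5, -0.1, 2.2]
finger_gap: 0.0004
```

Emit:
carry_out(targets=[{"tx": 0, "ty": 0, "tz": 0.1, "rx": 0, "ry": 0, "rz": 0}])

```text
clock: 12.8
tool_pos: [0.5846, -0.0463, 0.0633]
ee_rot: [-0.003, 0.024, 1.0, -0.002]
contact_force: [-4.3, -0.2, 13.0]
finger_gap: 0.0002
```

Emit:
carry_out(targets=[{"tx": 0, "ty": 0, "tz": 0.1, "rx": 0, "ry": 0, "rz": 0}])

```text
clock: 12.9
tool_pos: [0.5846, -0.0463, 0.0633]
ee_rot: [-0.003, 0.024, 1.0, -0.002]
contact_force: [-3.2, 0.3, 11.0]
finger_gap: 0.0003
```

F3 gave a soft 0.8, 1.1 then 2.2 N over about 2.5 mm before going stiff, which looks like the rocker. I'll probe F2 for comparison.

Emit:
carry_out(targets=[{"tx": 0, "ty": 0, "tz": -1.2, "rx": 0, "ry": -0.3, "rz": -0.2}, {"tx": -0.2, "ty": 3, "tz": -0.2, "rx": 0, "ry": 0, "rz": 0}, {"tx": 0, "ty": 3, "tz": 0, "rx": 0, "ry": 0, "rz": 0}, {"tx": 0, "ty": 2.0, "tz": 0, "rx": 0, "ry": 0, "rz": 0}, {"tx": 0, "ty": 0, "tz": 0, "rx": 0, "ry": 0, "rz": 0}])

```text
clock: 13.4
tool_pos: [0.5921, 0.0342, 0.0801]
ee_rot: [0.002, 0.024, 1.0, -0.002]
contact_force: [-0.1, 0.8, 0.8]
finger_gap: 0.0005
```

```bash
python3 go.py F2 -.033 .0425
```

```text
t 13.4 pos [0.5921 0.0342 0.0801] tip z 0.0551 F [-0.08  0.76  0.83] T [ 0.09 -0.02  0.02] gap 0.0005
rot err deg tool [-0.23  0.22 -0.28]
delta cm tool [0.16 0.63 1.26]
```

Emit:
carry_out(targets=[{"tx": 0.1, "ty": 0.5, "tz": 0.3, "rx": -0.2, "ry": 0.2, "rz": -0.3}, {"tx": 0, "ty": 0.1, "tz": 0.4, "rx": 0, "ry": 0, "rz": 0}, {"tx": 0, "ty": 0, "tz": 0.2, "rx": 0, "ry": 0, "rz": 0}])

```text
clock: 13.7
tool_pos: [0.5917, 0.0371, 0.0711]
ee_rot: [0.0, 0.023, 1.0, -0.001]
contact_force: [-0.7, -0.0, 0.1]
finger_gap: 0.0005
```

Emit:
carry_out(targets=[{"tx": 0, "ty": 0, "tz": 0.1, "rx": 0, "ry": 0, "rz": 0}])

```text
clock: 13.8
tool_pos: [0.5914, 0.0357, 0.0696]
ee_rot: [0.0, 0.023, 1.0, -0.002]
contact_force: [0.7, 0.2, 0.4]
finger_gap: 0.0003
```

Emit:
carry_out(targets=[{"tx": 0, "ty": 0, "tz": 0.1, "rx": 0, "ry": 0, "rz": 0}])

```text
clock: 13.9
tool_pos: [0.5912, 0.0345, 0.0683]
ee_rot: [-0.0, 0.024, 1.0, -0.002]
contact_force: [-0.2, 0.3, -0.0]
finger_gap: 0.0003
```

Emit:
carry_out(targets=[{"tx": 0, "ty": 0, "tz": 0.1, "rx": 0, "ry": 0, "rz": 0}])

```text
clock: 14.0
tool_pos: [0.5912, 0.0337, 0.0671]
ee_rot: [-0.0, 0.024, 1.0, -0.002]
contact_force: [-0.0, 0.3, 1.1]
finger_gap: 0.0004
```

Emit:
carry_out(targets=[{"tx": 0, "ty": 0, "tz": 0.1, "rx": 0, "ry": 0, "rz": 0}])

```text
clock: 14.1
tool_pos: [0.5911, 0.0332, 0.066]
ee_rot: [-0.0, 0.025, 1.0, -0.003]
contact_force: [-0.9, -0.6, 0.7]
finger_gap: 0.0005
```

Emit:
carry_out(targets=[{"tx": 0, "ty": 0, "tz": 0.1, "rx": 0, "ry": 0, "rz": 0}])

```text
clock: 14.2
tool_pos: [0.5912, 0.0331, 0.0655]
ee_rot: [-0.0, 0.025, 1.0, -0.003]
contact_force: [-2.4, 0.2, 12.8]
finger_gap: 0.0004
```

```bash
python3 go.py F2 -.033 .040
```

```text
t 14.2 pos [0.5912 0.0331 0.0655] tip z 0.0405 F [-2.42  0.18 12.77] T [0.06 0.62 0.02] gap 0.0004
rot err deg tool [-0.31 -0.03 -0.37]
delta cm tool [0.06 0.74 0.04]
```

```bash
python3 -c "
from h import *
g=snap('scene','sceneF2p')
f=snap('wrist','wristF2p')
c=g['color'][170:235,250:345,::-1]
cv2.imwrite('pics/a.png',cv2.resize(c,None,fx=8,fy=8,interpolation=cv2.INTER_CUBIC))
"
```

Emit:
carry_out(targets=[{"tx": 0, "ty": 0, "tz": -1.2, "rx": -0.3, "ry": 0, "rz": -0.4}, {"tx": 0, "ty": -3, "tz": -0.2, "rx": 0, "ry": 0, "rz": 0}, {"tx": -2, "ty": -3, "tz": 0, "rx": 0, "ry": 0, "rz": 0}, {"tx": -2, "ty": -1.3, "tz": 0, "rx": 0, "ry": 0, "rz": 0}, {"tx": -1.5, "ty": 0, "tz": 0, "rx": 0, "ry": 0, "rz": 0}, {"tx": 0, "ty": 0, "tz": 0, "rx": 0, "ry": 0, "rz": 0}])

```text
clock: 14.9
tool_pos: [0.6457, -0.0441, 0.0844]
ee_rot: [0.001, 0.019, 1.0, 0.001]
contact_force: [-0.8, -0.6, 0.1]
finger_gap: 0.0006
```

```bash
python3 go.py F3 .033 .045
```

```text
t 14.9 pos [ 0.6457 -0.0441  0.0844] tip z 0.0594 F [-0.77 -0.62  0.11] T [ 0.04  0.02 -0.06] gap 0.0006
rot err deg tool [0.09 0.16 0.28]
delta cm tool [-0.87 -0.1   1.44]
```

View pics/a.png

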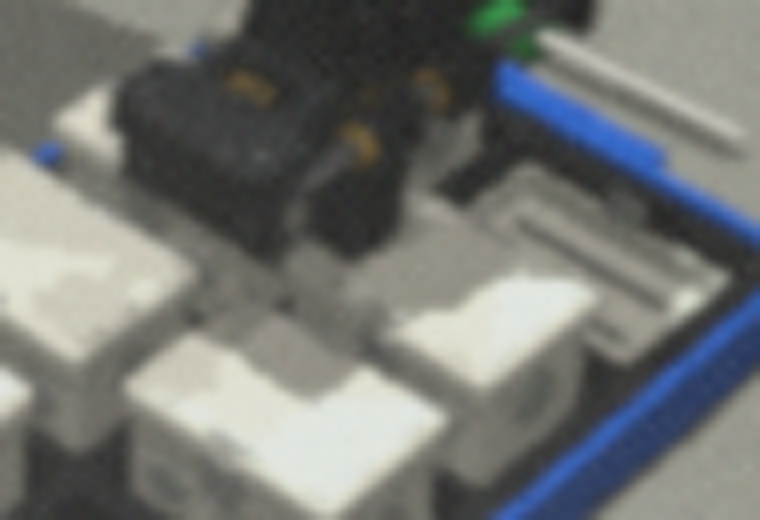

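Emit:
carry_out(targets=[{"tx": -0.7, "ty": 0, "tz": 0.4, "rx": 0, "ry": 0.2, "rz": 0.3}, {"tx": -0.1, "ty": 0, "tz": 0.4, "rx": 0, "ry": 0, "rz": 0}, {"tx": 0, "ty": 0, "tz": 0.4, "rx": 0, "ry": 0, "rz": 0}, {"tx": 0, "ty": 0, "tz": 0, "rx": 0, "ry": 0, "rz": 0}])

```text
clock: 15.3
tool_pos: [0.6519, -0.043, 0.0719]
ee_rot: [-0.002, 0.021, 1.0, 0.001]
contact_force: [-0.2, 0.3, -0.3]
finger_gap: 0.0008
```

```bash
python3 go.py F3 .033 .045; python3 -c "
from h import *
snap('wrist','wF3a');snap('scene','sF3a')";python3 go.py
```

```text
t 15.3 pos [ 0.6519 -0.043   0.0719] tip z 0.0469 F [-0.24  0.34 -0.32] T [ 0.01 -0.01 -0.02] gap 0.0008
rot err deg tool [ 0.12 -0.2   0.09]
delta cm tool [-0.26 -0.24  0.19]
t 15.4 pos [ 0.6523 -0.0429  0.0724] tip z 0.0474 F [ 0.16 -0.61 -0.71] T [ 0.04 -0.   -0.06] gap 0.0005
rot err deg tool [ 0.13 -0.15  0.09]
```

Emit:
carry_out(targets=[{"tx": 0, "ty": 0, "tz": 0.2, "rx": 0, "ry": 0, "rz": 0}, {"tx": 0, "ty": 0, "tz": 0.2, "rx": 0, "ry": 0, "rz": 0}])

```text
clock: 15.6
tool_pos: [0.6522, -0.0425, 0.0686]
ee_rot: [-0.001, 0.021, 1.0, 0.001]
contact_force: [-0.4, -0.0, 0.1]
finger_gap: 0.0004
```

Emit:
carry_out(targets=[{"tx": 0, "ty": 0, "tz": 0.05, "rx": 0, "ry": 0, "rz": 0}])

```text
clock: 15.7
tool_pos: [0.652, -0.0425, 0.0679]
ee_rot: [-0.001, 0.021, 1.0, 0.001]
contact_force: [-0.5, -0.1, -0.1]
finger_gap: 0.0004
```

Emit:
carry_out(targets=[{"tx": 0, "ty": 0, "tz": 0.05, "rx": 0, "ry": 0, "rz": 0}])

```text
clock: 15.8
tool_pos: [0.6519, -0.0425, 0.0674]
ee_rot: [-0.001, 0.021, 1.0, 0.001]
contact_force: [0.1, 0.0, 0.3]
finger_gap: 0.0006
```

Emit:
carry_out(targets=[{"tx": 0, "ty": 0, "tz": 0.05, "rx": 0, "ry": 0, "rz": 0}])

```text
clock: 15.9
tool_pos: [0.6519, -0.0425, 0.0668]
ee_rot: [-0.001, 0.021, 1.0, 0.001]
contact_force: [0.7, 0.1, 0.6]
finger_gap: 0.0004
```

Emit:
carry_out(targets=[{"tx": 0, "ty": 0, "tz": 0.05, "rx": 0, "ry": 0, "rz": 0}])

```text
clock: 16.0
tool_pos: [0.652, -0.0425, 0.0663]
ee_rot: [-0.001, 0.021, 1.0, 0.001]
contact_force: [0.5, 0.2, 0.5]
finger_gap: 0.0006
```

Emit:
carry_out(targets=[{"tx": 0, "ty": 0, "tz": 0.05, "rx": 0, "ry": 0, "rz": 0}])

```text
clock: 16.1
tool_pos: [0.652, -0.0425, 0.0658]
ee_rot: [-0.001, 0.021, 1.0, 0.001]
contact_force: [-0.3, -0.5, 0.5]
finger_gap: 0.0002
```

Emit:
carry_out(targets=[{"tx": 0, "ty": 0, "tz": 0.05, "rx": 0, "ry": 0, "rz": 0}])

```text
clock: 16.2
tool_pos: [0.6522, -0.0425, 0.0654]
ee_rot: [-0.001, 0.021, 1.0, 0.001]
contact_force: [0.8, -0.6, 0.0]
finger_gap: 0.0007
```

Emit:
carry_out(targets=[{"tx": 0, "ty": 0, "tz": 0.05, "rx": 0, "ry": 0, "rz": 0}])

```text
clock: 16.3
tool_pos: [0.6523, -0.0425, 0.065]
ee_rot: [-0.001, 0.021, 1.0, 0.001]
contact_force: [0.8, 0.1, 0.7]
finger_gap: 0.0004
```

Emit:
carry_out(targets=[{"tx": 0, "ty": 0, "tz": 0.05, "rx": 0, "ry": 0, "rz": 0}])

```text
clock: 16.4
tool_pos: [0.6524, -0.0425, 0.0645]
ee_rot: [-0.001, 0.021, 1.0, 0.001]
contact_force: [-1.2, -0.4, -0.4]
finger_gap: 0.0007
```

Emit:
carry_out(targets=[{"tx": 0, "ty": 0, "tz": 0.05, "rx": 0, "ry": 0, "rz": 0}])

```text
clock: 16.5
tool_pos: [0.6525, -0.0426, 0.064]
ee_rot: [-0.001, 0.021, 1.0, 0.001]
contact_force: [0.0, 0.7, 2.8]
finger_gap: 0.0005
```

Emit:
carry_out(targets=[{"tx": 0, "ty": 0, "tz": 0.05, "rx": 0, "ry": 0, "rz": 0}])

```text
clock: 16.6
tool_pos: [0.6526, -0.0425, 0.0639]
ee_rot: [-0.001, 0.021, 1.0, 0.001]
contact_force: [-1.6, -0.1, 6.1]
finger_gap: 0.0004
```

Emit:
carry_out(targets=[{"tx": 0, "ty": 0, "tz": 0.05, "rx": 0, "ry": 0, "rz": 0}])

```text
clock: 16.7
tool_pos: [0.6526, -0.0425, 0.0639]
ee_rot: [-0.001, 0.021, 1.0, 0.001]
contact_force: [-1.4, -0.5, 5.7]
finger_gap: 0.0008
```

Emit:
carry_out(targets=[{"tx": 0, "ty": 0, "tz": 0.05, "rx": 0, "ry": 0, "rz": 0}])

```text
clock: 16.8
tool_pos: [0.6526, -0.0425, 0.064]
ee_rot: [-0.001, 0.021, 1.0, 0.001]
contact_force: [-1.5, 0.0, 5.0]
finger_gap: 0.0004
```

```bash
python3 -c "
from h import *
snap('wrist','wF3b');snap('scene','sF3b')";python3 go.py
```

```text
t 16.9 pos [ 0.6526 -0.0425  0.064 ] tip z 0.039 F [-1.34 -0.63  6.01] T [ 0.05  0.37 -0.05] gap 0.0005
rot err deg tool [ 0.1  -0.06  0.11]
```

Run:
```python
import pickle
from h import *
ims=[]
for n in ('sF3a','sF3b','sceneF2p','scene0'):
    f=pickle.load(open(f'pics/{n}.pkl','rb'))
    ims.append(cv2.resize(f['color'][180:250,240:340,::-1],(400,280),interpolation=cv2.INTER_CUBIC))
cv2.imwrite('pics/cmp.png',np.vstack([np.hstack(ims[:2]),np.hstack(ims[2:])]))
w=[]
for n in ('wF3a','wF3b'):
    f=pickle.load(open(f'pics/{n}.pkl','rb')); w.append(cv2.resize(f['color'][60:260,150:360,::-1],(400,420),interpolation=cv2.INTER_CUBIC))
cv2.imwrite('pics/cmpw.png',np.hstack(w))
```

```text
(no output)
```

View pics/cmp.png

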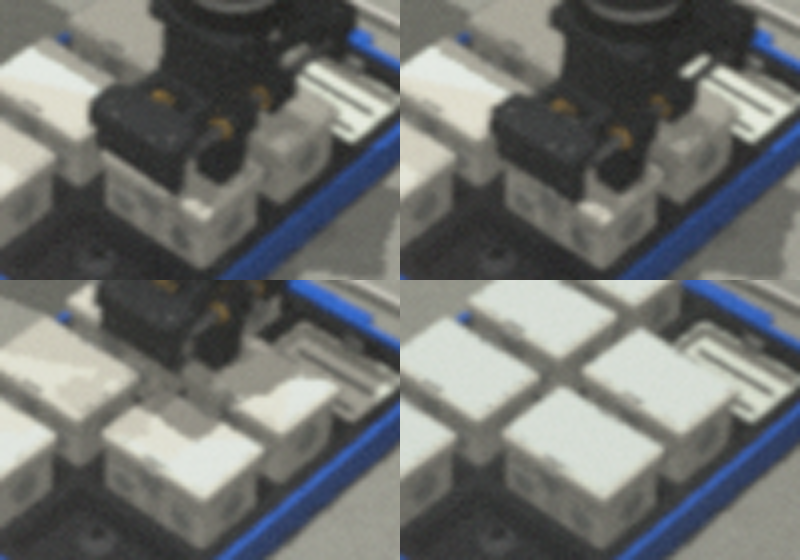

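View pics/cmpw.png

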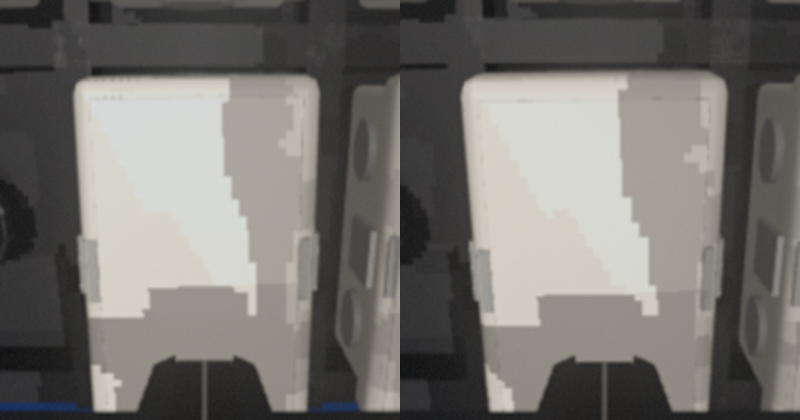

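Run:
```python
import pickle
from h import *
yaw=-.0435;ax=np.array([np.cos(yaw),np.sin(yaw),0]); ay=np.array([-np.sin(yaw),np.cos(yaw),0])
for n in ('wF3a','wF3b','wrist3','wrist4','wrist5'):
    f=pickle.load(open(f'pics/{n}.pkl','rb'));L=(.6214,-.044) if 'F3' in n else (.5155,.126)
    g=cv2.GaussianBlur(cv2.cvtColor(f['color'],cv2.COLOR_RGB2GRAY),(3,3),0)
    def model(t,z=.0755):
        C=np.array([*L,z]); e=ax*np.cos(t)-np.array([0,0,1])*np.sin(t)
        out=[]
        for s in (-.04,.02):
            q=proj(f,[C+e*s-ay*.0325,C+e*s+ay*.0325]); out.append((q[:,1].mean().round(),(q[1,0]-q[0,0]).round(1)))
        return out
    m0=model(0);rows=[int(m0[0][0]),int(m0[1][0])]
    obs=[]
    for r in rows:
        b=(g[r]>105); c=255
        l=c; 
        while b[l-1] : l-=1
        h=c
        while b[h+1]: h+=1
        obs.append((r,l,h,h-l+1))
    print(n,'level',m0,'tilt.09',model(.09),'obs',obs,'ratio obs',round(obs[0][3]/obs[1][3],3),'lev',round(m0[0][1]/m0[1][1],3),'tilt',round(model(.09)[0][1]/model(.09)[1][1],3))
```

```text
wF3a level [(np.float64(111.0), np.float64(131.6)), (np.float64(223.0), np.float64(118.0))] tilt.09 [(np.float64(111.0), np.float64(134.7)), (np.float64(222.0), np.float64(116.8))] obs [(111, 189, 316, 128), (223, 198, 311, 114)] ratio obs 1.123 lev 1.115 tilt 1.153
wF3b level [(np.float64(110.0), np.float64(139.0)), (np.float64(228.0), np.float64(123.8))] tilt.09 [(np.float64(111.0), np.float64(142.4)), (np.float64(226.0), np.float64(122.5))] obs [(110, 182, 321, 140), (228, 195, 312, 118)] ratio obs 1.186 lev 1.123 tilt 1.162
wrist3 level [(np.float64(101.0), np.float64(118.9)), (np.float64(205.0), np.float64(107.6))] tilt.09 [(np.float64(102.0), np.float64(121.4)), (np.float64(203.0), np.float64(106.7))] obs [(101, 197, 311, 115), (205, 205, 307, 103)] ratio obs 1.117 lev 1.105 tilt 1.138
wrist4 level [(np.float64(102.0), np.float64(128.9)), (np.float64(213.0), np.float64(115.8))] tilt.09 [(np.float64(103.0), np.float64(131.9)), (np.float64(212.0), np.float64(114.6))] obs [(102, 192, 316, 125), (213, 201, 311, 111)] ratio obs 1.126 lev 1.113 tilt 1.151
wrist5 level [(np.float64(102.0), np.float64(140.1)), (np.float64(222.0), np.float64(124.6))] tilt.09 [(np.float64(103.0), np.float64(143.6)), (np.float64(220.0), np.float64(123.3))] obs [(102, 187, 321, 135), (222, 197, 314, 118)] ratio obs 1.144 lev 1.124 tilt 1.165
```

With F3's far end pressed at 6 N, the wrist view shows the lid's near edge widening (128 to 140 px) while the far part barely changes (114 to 118 px). The width ratio went from 1.12 to 1.19, so the lid has tipped about 0.1 rad. F3 is the loose one. Next I lift and go to its middle.

Emit:
carry_out(targets=[{"tx": 0, "ty": 0, "tz": -0.9, "rx": 0, "ry": 0, "rz": 0}, {"tx": 1.3, "ty": 0, "tz": -0.2, "rx": 0, "ry": 0, "rz": 0}, {"tx": 1.3, "ty": 0, "tz": 0, "rx": 0, "ry": 0, "rz": 0}, {"tx": 0, "ty": 0, "tz": 0, "rx": 0, "ry": 0, "rz": 0}])

```text
clock: 17.3
tool_pos: [0.6266, -0.0414, 0.076]
ee_rot: [0.0, 0.021, 1.0, 0.001]
contact_force: [0.9, -0.1, -0.0]
finger_gap: 0.0006
```

```bash
python3 go.py F3 0 .045; python3 -c "
from h import *
snap('wrist','wF3c')";python3 go.py F3 0 .045
```

```text
t 17.3 pos [ 0.6266 -0.0414  0.076 ] tip z 0.051 F [ 0.87 -0.09 -0.05] T [0.02 0.02 0.02] gap 0.0006
rot err deg tool [0.13 0.01 0.11]
delta cm tool [ 0.51 -0.28  0.6 ]
t 17.35 pos [ 0.6277 -0.0414  0.0761] tip z 0.0511 F [-0.39  0.24  1.06] T [-0.   -0.01 -0.02] gap 0.0005
rot err deg tool [0.15 0.1  0.09]
delta cm tool [ 0.62 -0.29  0.61]
```

View pics/wF3c.png

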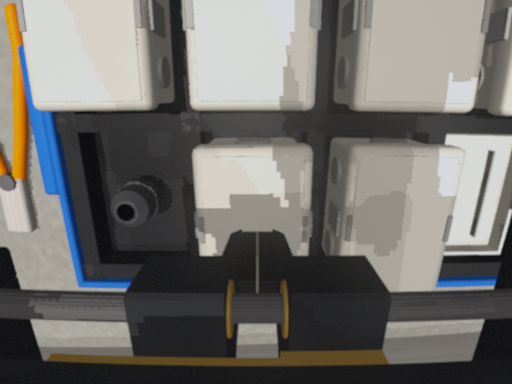

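The finger (232 px row) sits just past the tongue line (row 220), and the lid (193-313, from row 140) is level again. I'll shift 6 mm toward the robot and press down.

Emit:
carry_out(targets=[{"tx": 0.5, "ty": -0.2, "tz": 0.3, "rx": 0, "ry": 0, "rz": 0}, {"tx": 0.1, "ty": 0, "tz": 0.3, "rx": 0, "ry": 0, "rz": 0}, {"tx": 0, "ty": 0, "tz": 0.1, "rx": 0, "ry": 0, "rz": 0}])

```text
clock: 17.65
tool_pos: [0.6232, -0.0434, 0.0688]
ee_rot: [0.002, 0.021, 1.0, 0.001]
contact_force: [-0.0, 0.3, 0.1]
finger_gap: 0.0
```

```bash
python3 go.py F3 0 .04
```

```text
t 17.65 pos [ 0.6232 -0.0434  0.0688] tip z 0.0438 F [-0.    0.29  0.09] T [ 0.03 -0.07 -0.04] gap 0.0
rot err deg tool [0.17 0.23 0.07]
delta cm tool [ 0.18 -0.07  0.38]
```

Emit:
carry_out(targets=[{"tx": 0.1, "ty": 0, "tz": 0.1, "rx": 0.2, "ry": 0.2, "rz": 0}])

```text
clock: 17.75
tool_pos: [0.6223, -0.0436, 0.0675]
ee_rot: [0.0, 0.021, 1.0, -0.0]
contact_force: [0.5, 0.6, -0.6]
finger_gap: 0.0004
```

Emit:
carry_out(targets=[{"tx": 0.1, "ty": 0, "tz": 0.1, "rx": 0, "ry": 0, "rz": 0}])

```text
clock: 17.85
tool_pos: [0.6216, -0.0433, 0.0662]
ee_rot: [0.0, 0.021, 1.0, -0.0]
contact_force: [-0.3, -0.7, -1.6]
finger_gap: 0.0004
```

Emit:
carry_out(targets=[{"tx": 0, "ty": 0, "tz": 0.1, "rx": 0, "ry": 0, "rz": 0}])

```text
clock: 17.95
tool_pos: [0.6215, -0.0433, 0.0658]
ee_rot: [0.0, 0.021, 1.0, -0.001]
contact_force: [-3.9, -0.8, 10.4]
finger_gap: 0.0002
```

Emit:
carry_out(targets=[{"tx": 0, "ty": 0, "tz": 0.1, "rx": 0, "ry": 0, "rz": 0}])

```text
clock: 18.05
tool_pos: [0.6215, -0.0433, 0.0657]
ee_rot: [0.0, 0.021, 1.0, -0.001]
contact_force: [-2.9, 0.3, 9.5]
finger_gap: 0.0008
```

Emit:
carry_out(targets=[{"tx": 0, "ty": 0, "tz": 0.1, "rx": 0, "ry": 0, "rz": 0}])

```text
clock: 18.15
tool_pos: [0.6215, -0.0433, 0.0657]
ee_rot: [0.0, 0.021, 1.0, -0.001]
contact_force: [-3.1, -0.1, 8.6]
finger_gap: 0.0005
```

Emit:
carry_out(targets=[{"tx": 0, "ty": 0, "tz": 0.1, "rx": 0, "ry": 0, "rz": 0}])

```text
clock: 18.25
tool_pos: [0.6215, -0.0433, 0.0657]
ee_rot: [0.0, 0.021, 1.0, -0.001]
contact_force: [-2.8, 0.1, 8.3]
finger_gap: 0.0004
```

The middle touches at 0.0658, about 2 mm above where both ends stopped (0.0633-0.0640). That confirms the rocking, so I'll push harder.

Emit:
carry_out(targets=[{"tx": 0, "ty": 0, "tz": 0.15, "rx": 0, "ry": 0, "rz": 0}])

```text
clock: 18.35
tool_pos: [0.6215, -0.0433, 0.0654]
ee_rot: [0.0, 0.021, 1.0, -0.002]
contact_force: [-2.8, -0.6, 8.6]
finger_gap: 0.0007
```

Emit:
carry_out(targets=[{"tx": 0, "ty": 0, "tz": 0.15, "rx": 0, "ry": 0, "rz": 0}])

```text
clock: 18.45
tool_pos: [0.6215, -0.0433, 0.0651]
ee_rot: [0.001, 0.021, 1.0, -0.002]
contact_force: [-2.5, 0.0, 9.5]
finger_gap: 0.0006
```

Emit:
carry_out(targets=[{"tx": 0, "ty": 0, "tz": 0.15, "rx": 0, "ry": 0, "rz": 0}, {"tx": 0, "ty": 0, "tz": 0.15, "rx": 0, "ry": 0, "rz": 0}])

```text
clock: 18.65
tool_pos: [0.6215, -0.0433, 0.0645]
ee_rot: [0.001, 0.021, 1.0, -0.002]
contact_force: [-2.8, -0.6, 9.6]
finger_gap: 0.0005
```

Emit:
carry_out(targets=[{"tx": 0, "ty": 0, "tz": 0.15, "rx": 0, "ry": 0, "rz": 0}, {"tx": 0, "ty": 0, "tz": 0.15, "rx": 0, "ry": 0, "rz": 0}])

```text
clock: 18.85
tool_pos: [0.6215, -0.0433, 0.064]
ee_rot: [0.001, 0.021, 1.0, -0.003]
contact_force: [-2.4, 1.4, 9.2]
finger_gap: 0.0004
```

It's sinking at about 9.5 N with steady friction, so I'll continue.

Emit:
carry_out(targets=[{"tx": 0, "ty": 0, "tz": 0.2, "rx": 0, "ry": 0, "rz": 0}, {"tx": 0, "ty": 0, "tz": 0.2, "rx": 0, "ry": 0, "rz": 0}])

```text
clock: 19.05
tool_pos: [0.6216, -0.0434, 0.0625]
ee_rot: [0.001, 0.022, 1.0, -0.003]
contact_force: [-3.2, -0.2, 12.6]
finger_gap: 0.0006
```

Emit:
carry_out(targets=[{"tx": 0, "ty": 0, "tz": 0.2, "rx": 0, "ry": 0, "rz": 0}, {"tx": 0, "ty": 0, "tz": 0.2, "rx": 0, "ry": 0, "rz": 0}])

```text
clock: 19.25
tool_pos: [0.6216, -0.0434, 0.0625]
ee_rot: [0.002, 0.022, 1.0, -0.004]
contact_force: [-4.9, 0.2, 16.4]
finger_gap: 0.0005
```

Emit:
carry_out(targets=[{"tx": 0, "ty": 0, "tz": 0.2, "rx": 0, "ry": 0, "rz": 0}])

```text
clock: 19.35
tool_pos: [0.6216, -0.0434, 0.0625]
ee_rot: [0.002, 0.022, 1.0, -0.005]
contact_force: [-4.2, 0.6, 15.3]
finger_gap: 0.0005
```

Emit:
carry_out(targets=[{"tx": 0, "ty": 0, "tz": 0.2, "rx": 0, "ry": 0, "rz": 0}])

```text
clock: 19.45
tool_pos: [0.6215, -0.0434, 0.0624]
ee_rot: [0.002, 0.022, 1.0, -0.005]
contact_force: [-4.6, 0.0, 15.2]
finger_gap: 0.0007
```

Emit:
carry_out(targets=[{"tx": 0, "ty": 0, "tz": 0.2, "rx": 0, "ry": 0, "rz": 0}])

```text
clock: 19.55
tool_pos: [0.6216, -0.0434, 0.0625]
ee_rot: [0.002, 0.022, 1.0, -0.005]
contact_force: [-3.8, -0.7, 15.1]
finger_gap: 0.0006
```

```bash
python3 go.py F3 0 .04
```

```text
t 19.55 pos [ 0.6216 -0.0434  0.0625] tip z 0.0375 F [-3.83 -0.74 15.05] T [-0.    1.04 -0.  ] gap 0.0006
rot err deg tool [-0.6   0.3  -0.01]
delta cm tool [ 0.01 -0.06 -0.25]
```

Emit:
carry_out(targets=[{"tx": 0, "ty": 0, "tz": 0.3, "rx": 0, "ry": 0, "rz": 0}, {"tx": 0, "ty": 0, "tz": 0.3, "rx": 0, "ry": 0, "rz": 0}, {"tx": 0, "ty": 0, "tz": 0.3, "rx": 0, "ry": 0, "rz": 0}])

```text
clock: 19.85
tool_pos: [0.6216, -0.0435, 0.0624]
ee_rot: [0.004, 0.022, 1.0, -0.007]
contact_force: [-6.5, 0.4, 22.8]
finger_gap: 0.0001
```

```bash
python3 go.py F3 0 .04;python3 - <<'E'
from h import *
g=snap('scene','send');f=snap('wrist','wend')
cv2.imwrite('pics/send2.png',cv2.resize(g['color'][130:270,190:360,::-1],None,fx=4,fy=4,interpolation=cv2.INTER_CUBIC))
E
python3 go.py F3 0 .04
```

```text
t 19.85 pos [ 0.6216 -0.0435  0.0624] tip z 0.0374 F [-6.47  0.4  22.75] T [ 0.05  1.5  -0.04] gap 0.0001
rot err deg tool [-0.79  0.42 -0.04]
delta cm tool [ 0.02 -0.06 -0.26]
t 19.95 pos [ 0.6216 -0.0435  0.0624] tip z 0.0374 F [-7.3   0.56 22.28] T [ 0.01  1.49 -0.04] gap 0.0006
rot err deg tool [-0.79  0.42 -0.04]
delta cm tool [ 0.02 -0.06 -0.26]
```

View pics/send2.png

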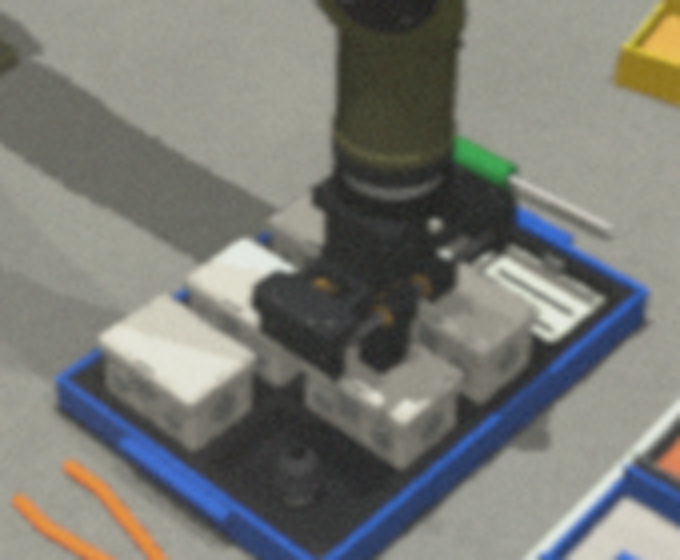

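View pics/wend.png

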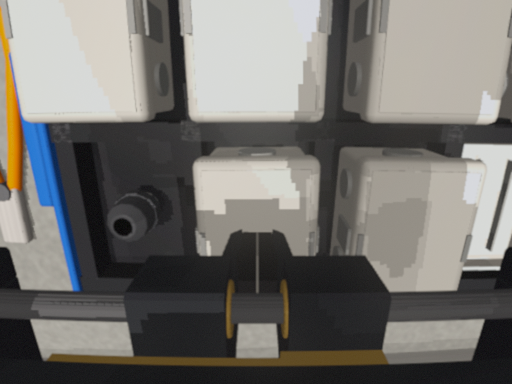

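The lid is level and sits lower in the box. TCP z holds at 0.0624 at 22 N, and everything else is in place. I'll hand it in while still pressing.

```bash
python3 -c "
from h import *
print(arm.close_job()); o=arm.get_obs(); print(o['clock'],o['contact_force'],o['tool_pos'])"
```

```text
the job is handed in; nothing more can be done
None
the job is handed in; nothing more can be done
```

I found the loose lid, pushed it home, and handed the job in at about 20 s with the closed fingertips still pressing it down. It was the third box from the left (+y side) in the far row, next to the gland.

- **Finding it:** I pressed one end of every lid, and both ends of two of them. The other five were stiff, rising to 13–29 N almost at once. This one tipped about 0.1 rad in the wrist picture when I pressed its far end. Its middle also stood about 2 mm above where its two ends stopped.
- **Pushing it home:** it sank about 3.4 mm at a steady 9–10 N, close to the 3.5 mm expected, then stopped moving under 15–23 N. The last reading before hand-in was about 22 N on the lid's middle, with nothing moving.
- **Other items:** the last pictures show the spare lid, gland, pliers, screwdriver and the other lids where they were.

**What disagreed:**
- **Fingertip height:** the tips touched the lids about 36–37 mm higher than the stated 25 mm offset implies. I confirmed by camera and by contact height that they were what touched.
- **Moment reading:** it did not clearly point to the fingertips.
- **Force on the ends:** the light press on this lid's end was lost in force noise of about 0.5–1 N, so I relied on the picture and the contact heights instead. Some presses on the ends of home lids went over 15 N, up to 29 N, with no movement.

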